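# Unload the clamped sample tubes from the shaker platform

### The job

Unload the shaker platform: draw its sprung locking bolt back and park it in its holding notch, lift the retaining bar out of its two open brackets and set it aside, and lay every sample tube from the platform in a notch of the white carry rack (one tube to a notch). Then put the bar back down into both brackets and let the bolt spring fully home over its end again. Leave the other things on the bench where they stand and upright.

Things in the scene. Friction and masses are not known exactly. Their poses are not given: they have to be found in the camera images.
- bed: shaker platform, a fixed grey plate 140 x 320 x 12 mm (y from -187 to 133); origin on the bench under the middle of its two brackets, z up. Tubes lie along x in V notches at y = -78, -26, 26, 78 mm, axis 45 mm above the bench, under the bar. Notched rails at x = -30 and 30 mm (8 mm thick, teeth to 52 mm high). Brackets at y = -123 and 123 mm; locking bolt beyond the -y one
- bar_seat (a point): fixed point on the platform (x = 0, y = 0, z = 106 mm, its axes) where bar_grip is when the bar is seated. The aluminium brackets 123 mm to either side in y (12 mm thick) are U slots open upwards: 28 mm wide in x, floor 61 mm and top 85 mm above the bench, mouth flared to about 40 mm
- bolt (a joint): brass locking bolt at the platform's y = -145 mm, sprung; metres drawn back along the platform's +x, stop at 0.042. At 0 (home) its nose covers the bar's end, so the bar cannot be lifted. Spring force 4.5 N at 0, 11 N at the stop. Parked in the notch it rests near 0.030 and the bar is free
- bolt_knob (a joint): sideways shift of the bolt's knob to the platform's -y, 0 to 0.020 m, sprung back to 0 with 0.5 to 1 N. Free only while the bolt is drawn back past 0.036 (a lip); shifted past 0.016 and let back it drops behind the lip into the holding notch and stays. To release: draw back past 0.036, shift back to 0, let the bolt go home
- knob_grip (a point): middle of the bolt's red knob, an upright cylinder 16 mm across, from 98 to 130 mm above the bench (this point at 114 mm). With the bolt home it is at platform x = 50, y = -145 mm; it moves with the bolt (+x) and the sideways shift (-y)
- bar_grip (a point): retaining bar, loose, aluminium, 304 (its y) x 22 x 10 mm, 180 g, with an upright orange handle in the middle: 46 mm along y, 14 mm thick in x, from 10 to 60 mm above the bar's underside. This point is in the handle, 45 mm above the underside. Collars 30 mm wide, 18 mm high at y = -109 and 109 mm sit inside the brackets (5 mm play). Stands on a flat surface, handle up; z up
- rack: the white carry rack, fixed: base 100 x 260 x 12 mm, origin on the bench under its centre, z up. As on the platform, tubes lie along its x axis in four V notches at y = -78, -26, +26, +78 mm, axis 45 mm above the bench; rails at x = -30 and +30 mm, teeth up to 52 mm high
- tube_a_mid (a point): a sample tube (two to four of the four are present), 26 mm across, 120 mm long, pale green with a blue 31 mm square cap at its -x end and a pointed +x end, 50 g; middle of its axis; x along the tube
- tube_b_mid (a point): a sample tube (two to four of the four are present), 26 mm across, 120 mm long, pale green with a blue 31 mm square cap at its -x end and a pointed +x end, 50 g; middle of its axis; x along the tube
- tube_c_mid (a point): a sample tube (two to four of the four are present), 26 mm across, 120 mm long, pale green with a blue 31 mm square cap at its -x end and a pointed +x end, 50 g; middle of its axis; x along the tube
- tube_d_mid (a point): a sample tube (two to four of the four are present), 26 mm across, 120 mm long, pale green with a blue 31 mm square cap at its -x end and a pointed +x end, 50 g; middle of its axis; x along the tube
- wash_bottle: bystander: white-capped bottle, 64 mm across, 160 mm high; origin under its base
- tip_box: bystander: closed tip box, white with a yellow lid, 100 x 130 x 55 mm; origin under its base
- jar: bystander: red-lidded jar 60 mm across, 70 mm high; origin under its base
- reagent: bystander: blue-capped bottle 52 mm across, 90 mm high; origin under its base
- beaker: bystander: glass beaker 70 mm across, 85 mm high; origin under its base
- petri_dish: bystander: closed flat dish 86 mm across, 15 mm high; origin under its base
There are look-alikes about, which are no part of the job. Leave any red or yellow look-alike of the part that bears tube_d_mid alone.

How it is judged (in metres and radians):
On the way, in this order (a step that is already met when the one before it is completed fails the run):
1. the bolt is drawn back and parked in its holding notch (value of joint bolt above 0.024 m and value of joint bolt_knob above 0.012 m), for 0.3 s.
2. the bar is lifted clear of both brackets while the bolt stays parked (all of step 1 and z of bar_grip in the frame of bed above 0.14 m and horizontal distance between bar_grip and bar_seat below 0.3 m), for 0.1 s.
3. with the bar out, every tube lies in a notch of the rack (x of tube_a_mid in the frame of rack between -0.03 and 0.03 m and z of tube_a_mid in the frame of rack between 0.037 and 0.053 m and y of tube_a_mid in the frame of rack between -0.1 and 0.1 m and angle between the x axis of each of tube_a_mid, tube_b_mid, tube_c_mid, tube_d_mid and the x axis of rack, either way round below 0.15 rad and x of tube_b_mid in the frame of rack between -0.03 and 0.03 m and z of tube_b_mid in the frame of rack between 0.037 and 0.053 m and y of tube_b_mid in the frame of rack between -0.1 and 0.1 m and x of tube_c_mid in the frame of rack between -0.03 and 0.03 m and z of tube_c_mid in the frame of rack between 0.037 and 0.053 m and y of tube_c_mid in the frame of rack between -0.1 and 0.1 m and x of tube_d_mid in the frame of rack between -0.03 and 0.03 m and z of tube_d_mid in the frame of rack between 0.037 and 0.053 m and y of tube_d_mid in the frame of rack between -0.1 and 0.1 m and distance between bar_grip and bar_seat above 0.06 m), for 0.2 s.
At the end, for the whole second after the job is handed in: every tube lies in a rack notch (axis 45 +- 8 mm up, within 30 mm of the middle lengthwise, 0.15 rad); the bar lies level in both brackets (8 mm across, 12 mm lengthwise, 5 mm in height); the bolt is home within 4 mm over its end (x of tube_a_mid in the frame of rack between -0.03 and 0.03 m and z of tube_a_mid in the frame of rack between 0.037 and 0.053 m and y of tube_a_mid in the frame of rack between -0.1 and 0.1 m and angle between the x axis of each of tube_a_mid, tube_b_mid, tube_c_mid, tube_d_mid and the x axis of rack, either way round below 0.15 rad and x of tube_b_mid in the frame of rack between -0.03 and 0.03 m and z of tube_b_mid in the frame of rack between 0.037 and 0.053 m and y of tube_b_mid in the frame of rack between -0.1 and 0.1 m and x of tube_c_mid in the frame of rack between -0.03 and 0.03 m and z of tube_c_mid in the frame of rack between 0.037 and 0.053 m and y of tube_c_mid in the frame of rack between -0.1 and 0.1 m and x of tube_d_mid in the frame of rack between -0.03 and 0.03 m and z of tube_d_mid in the frame of rack between 0.037 and 0.053 m and y of tube_d_mid in the frame of rack between -0.1 and 0.1 m and x of bar_grip in the frame of bed between -0.008 and 0.008 m and y of bar_grip in the frame of bed between -0.012 and 0.012 m and z of bar_grip in the frame of bed between 0.101 and 0.111 m and angle between the y axis of bar_grip and the y axis of bed, either way round below 0.08 rad and angle between bar_grip's own z axis and vertical below 0.08 rad and value of joint each of bolt, bolt_knob below 0.004 m); the robot touches nothing.
It fails at once if a bystander is pushed more than 50 mm away (distance of any of wash_bottle, tip_box, jar, reagent, beaker, petri_dish from where it was at the start of the episode above 0.05 m).
It fails at once if a bystander is tipped over (angle between any of wash_bottle, tip_box, jar, reagent, beaker, petri_dish's own z axis and vertical above 0.5 rad).
Of tube_a, tube_b, tube_c, tube_d only 2 to 4 are there at a start; the rules pass over those that are not, and their reading is None.
At some moment in a run one of bar, tube_a, tube_b, tube_c, tube_d may be knocked a few centimetres aside while the robot is not near it.
Once in a run the grip may slacken for a moment while it holds something.
It also fails if it takes over 210 s, if anything falls off the work surface, if the arm or the gripper's body presses on something with over 40 N, if the wrist force passes 120 N, or if a joint passes its speed limit or range.

### The arm

A 6-joint arm with a two-finger parallel gripper is mounted at the origin on the work surface. World frame = base frame: x ahead of the robot, y to its left, z up, the work surface at z = 0. Lengths are in m, angles in degrees, forces in N, time in s.
With the tool pointing down it reaches from about 0.25 to 0.725 m from the base axis. Payload 9.7 kg.
Tool frame: the origin (TCP) lies between the finger pads; the fingertips stand 17 mm ahead of it and the grasp point (between the pads) lies 2 mm behind it; z points along the fingers, y is the direction in which the jaws open and shut (so a half turn about z gives the same grasp; the last joint's range is limited). The gripper opens to 85 mm and grips with 20 to 120 N. Pads are 22 mm wide; open, the fingers measure 114 mm over their backs; the gripper's body (76 mm by 85 mm) begins 54 mm behind the grasp point. The pads swing forward as they close: fully open they stand 13 mm farther back than shut.
Start: joints at [68.755, 4.979, 10.078, 95.1, 0, 90], TCP at [0.199, 0.513, 0.248] pointing down, gripper open.
Joint ranges: [-179.16, 179.16], [-48.56, 103.87], [-65.8, 70.77], [-126.05, 130.52], [-82.76, 87.17], [-180, 180]. Speed limits (degrees/s): [127.2, 127.2, 147.25, 180, 180, 180].

### API

Orientations are given as [roll, pitch, yaw] about the fixed x, y, z axes, in that order (R = Rz(yaw) Ry(pitch) Rx(roll)).
In Python, from workcell import monitor, cams, order gives the robot as it stands. The module is installed in compiled form; this text tells all that it offers.
- The arm moves only by the shell command python3 -m handwheel 'ROWS' [OPENING] [FORCE]. ROWS is JSON, a list of rows, each a list of 6 numbers: the shift along the tool's x, y, z in m, then the turn, a rotation vector about the tool's x, y, z in degrees. In form: [[tx, ty, tz, wx, wy, wz], ...]. A call has exactly 8 rows; each row shifts and turns the commanded pose from where the row before left it, along the tool's axes as they then stand; what a row does not reach is not made up. A row lasts 1/12 s, in which the tool goes at most 41.7 mm and 7.16 degrees, less where a joint would pass 70% of its speed; a pose out of reach is approached as far as the arm can. A call is refused whole if a number of a shift passes 0.0417 or a number of a turn 7.16, either way. A call with a gripper value outside its range is refused whole. OPENING is the opening, from -1 (shut) to 1 (fully open), set as the call begins (- or left out, the last holds). The fingers move at their own pace and stop on an object; FORCE is the grip in N (left out, the last holds). Time passes only in rows, so rows that do not move let the fingers close, or fill a call up. It gives the time, the measured TCP pose, the force and the opening at its end, in the units of the state.
- monitor.get_obs(): the state, without advancing time (a new reading comes with each control period).
- cams.camera(name): name is "scene" or "top"; returns a dict with "img" (420x560x3 uint8, red, green, blue), "depth" (420x560 float32, m along the optical axis (not along the pixel's ray), 0 where there is no reading), "fx", "fy", "cx", "cy" (pixels), "rvec" (rotation vector, rad) and "tvec" (3), from world to camera coordinates, as OpenCV has them. Camera axes: x right, y down, z forward; pixel columns grow to the right and rows downward; lengths in m; the calibration is good to about 2 mm. A picture is of the moment at which its call begins.
- order.job_done(): hands the job in, once; it reports no verdict.
The state is a dict: "time": time; "q": joint angles; "qd": joint speeds; "joint_efforts": joint torques, N m; "ee_pos": TCP position; "tcp_rot": TCP orientation; "wrist_force": force on the tool from outside, world axes, zero at the start; "torque": the same for the moment, N m; "opening": finger opening in m.
Only numpy, scipy, OpenCV 4.12 (cv2) and the standard library are available. Lean on these libraries where they do the work, as an engineer would, in place of code of your own. Each camera call takes 0.05 s, during which the arm holds its last target. There are 200 camera calls.

## Working session

There is one attempt and no reset: what is moved stays moved. The work goes in short steps, Python scripts to look and compute and a shell command to move; the robot and the scene stay as the last step left them, time stands still between calls to the robot, and variables do not carry over. Pictures are saved under pics/ and viewed, about 12 in all and at most 16, crops included, and the job is handed in when it is done.

```bash
mkdir -p pics; cat > h.py <<'E'
import numpy as np, cv2
from workcell import monitor, cams, order
def cap(n):
    c=cams.camera(n); np.savez('last_%s.npz'%n,**c); return c
def load(n): return dict(np.load('last_%s.npz'%n))
def world(c,u,v,z=None):
    "world point of pixel: from depth, or on the plane z"
    R=cv2.Rodrigues(c['rvec'])[0]; t=np.ravel(c['tvec'])
    ray=np.array([(u-c['cx'])/c['fx'],(v-c['cy'])/c['fy'],1.])
    o=-R.T@t; d=R.T@ray
    s=float(c['depth'][int(v),int(u)]) if z is None else (z-o[2])/d[2]
    return o+s*d
def cloud(c):
    R=cv2.Rodrigues(c['rvec'])[0]; t=np.ravel(c['tvec'])
    v,u=np.mgrid[:420,:560]; d=c['depth']
    P=np.stack([(u-c['cx'])/c['fx']*d,(v-c['cy'])/c['fy']*d,d],-1)
    return (P-t)@R
def save(c,name,x0=0,y0=0,x1=560,y1=420,s=1):
    cv2.imwrite('pics/'+name,cv2.resize(c['img'][y0:y1,x0:x1,::-1],None,fx=s,fy=s,interpolation=cv2.INTER_CUBIC))
E
python3 - <<'E'
from h import *
for n in('top','scene'):
    c=cap(n); save(c,n+'0.png',s=1.4); R=cv2.Rodrigues(c['rvec'])[0]; print(n,-R.T@np.ravel(c['tvec']),c['fx'])
print(monitor.get_obs())
E
```

```text
top [0.48889158 0.00979113 1.15459691] 427.59292280225924
scene [ 1.16727013 -0.11036482  0.96555391] 380.39554962223394
{'time': 0.1, 'q': array([6.87542374e+01, 5.00662034e+00, 1.00365554e+01, 9.50993925e+01,
       4.22392554e-04, 9.00002936e+01]), 'qd': array([-0.04854722,  0.04371543,  0.0560741 ,  0.00017635, -0.07338169,
        0.08615893]), 'joint_efforts': array([ 4.96841676e-04, -5.21561337e+01,  4.65655267e+01,  1.60675828e-02,
        4.93019991e-05, -2.62252547e-05]), 'ee_pos': array([0.19922858, 0.51243307, 0.24764486]), 'tcp_rot': array([-1.79930543e+02, -4.22036284e-04,  1.58753943e+02]), 'wrist_force': array([ 0.12546629, -0.05994024, -1.054505  ]), 'torque': array([ 0.02142194, -0.03986694,  0.00422845]), 'opening': 0.08551086064603544}
```

View pics/top0.png

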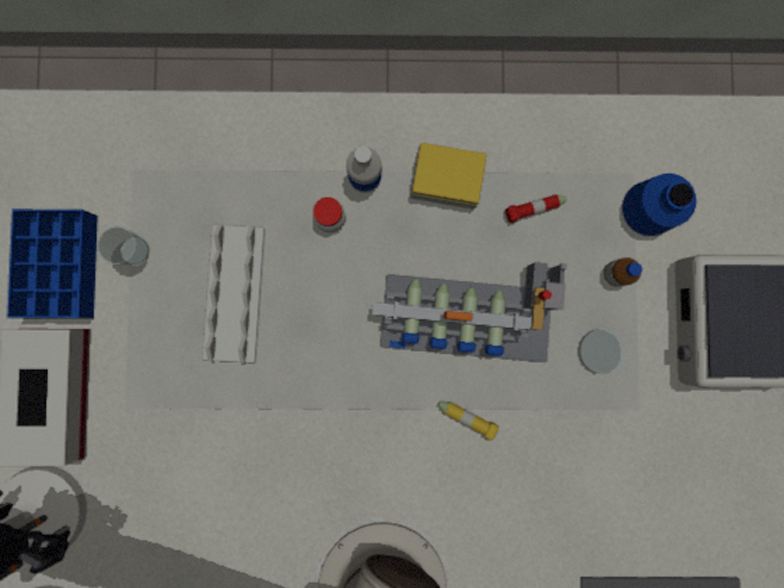

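View pics/scene0.png

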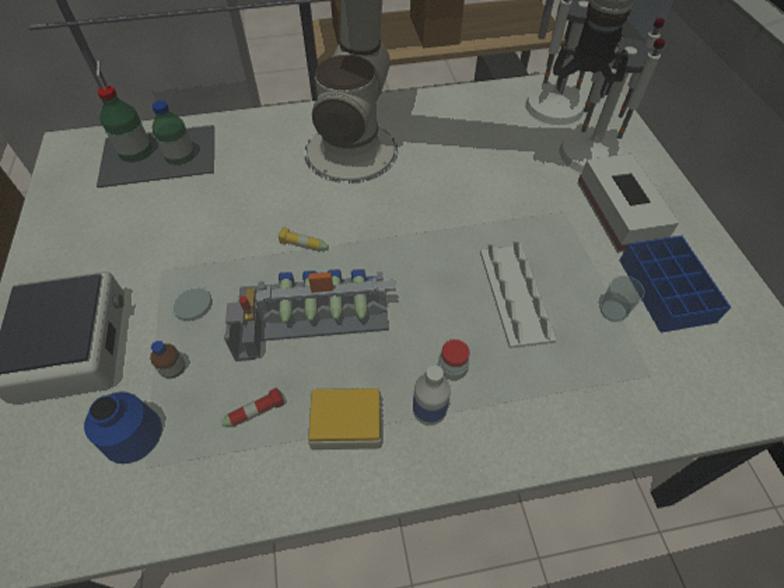

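Top view: rack spans about x 205–262, y 225–362. The platform spans 380–550 × 265–360, with all four tubes present, the handle at (459,315) and the knob at (545,295). I'll enlarge the platform and fit its points.

```bash
python3 - <<'E'
from h import *
c=load('top'); save(c,'bed0.png',260,180,410,265,5)
P=cloud(c); h=cv2.cvtColor(c['img'],cv2.COLOR_RGB2HSV).astype(int); H,S,V=h[...,0],h[...,1],h[...,2]
v,u=np.mgrid[:420,:560]; bed=(u>262)&(u<410)&(v>180)&(v<262)
def show(n,m):
    p=P[m]; print(n,m.sum(),'med',np.median(p,0).round(4),'min',p.min(0).round(3),'max',p.max(0).round(3))
show('handle',bed&(H>4)&(H<16)&(S>170)&(P[...,2]>.11)&(u<345))
show('knob',bed&((H<4)|(H>176))&(S>150)&(P[...,2]>.11))
m=bed&(P[...,2]>.065)&(P[...,2]<.085)&(S<60)&(u<382); show('bar',m)
def line(m):
    x=P[m][:,:2]; r=cv2.minAreaRect((x*1000).astype(np.float32)); print('rect mm/deg',r); vx,vy,x0,y0=cv2.fitLine(x.astype(np.float32),cv2.DIST_HUBER,0,.01,.01).ravel(); print('axis deg',np.degrees(np.arctan2(vy,vx)),x0,y0)
line(m)
rk=(u>140)&(u<195)&(v>155)&(v<265)&(V>120)
for lo,hi in((.005,.02),(.03,.06)):
    m=rk&(P[...,2]>lo)&(P[...,2]<hi); show('rack',m); line(m)
cap_=bed&(H>100)&(H<125)&(S>150)
n,l,st,ce=cv2.connectedComponentsWithStats(cap_.astype(np.uint8))
for i in range(1,n):
    if st[i,4]>15: show('cap %s'%ce[i].round(1),l==i)
for nm,(a,b) in dict(jar=(328,211),wash=(363,156),tip=(450,172),petri=(600,352),reagent=(633,270),yellow=(468,420),red=(535,208)).items(): print(nm,world(c,a/1.4,b/1.4).round(3))
E
```

```text
handle 89 med [ 0.5079 -0.1267  0.1212] min [ 0.501 -0.149  0.115] max [ 0.513 -0.105  0.124]
knob 38 med [ 0.5444 -0.2755  0.1286] min [ 0.537 -0.286  0.112] max [ 0.549 -0.27   0.133]
bar 1034 med [ 0.5087 -0.1412  0.0715] min [ 0.472 -0.272  0.065] max [0.604 0.024 0.085]
rect mm/deg ((508.74853515625, -135.2498016357422), (125.06944274902344, 309.13055419921875), 12.78225326538086)
axis deg 86.02432 0.5103707 -0.082378216
rack 2556 med [0.5479 0.2883 0.0122] min [0.404 0.216 0.005] max [0.695 0.358 0.02 ]
rect mm/deg ((549.6102905273438, 287.3685302734375), (290.22930908203125, 141.0198211669922), 0.2478736788034439)
axis deg -2.7888224 0.5338516 0.29048452
rack 339 med [0.5535 0.3115 0.042 ] min [0.424 0.25  0.03 ] max [0.679 0.33  0.056]
rect mm/deg ((550.374755859375, 289.8475341796875), (67.97298431396484, 255.02603149414062), 87.04613494873047)
axis deg 8.761628 0.5456526 0.28508803
cap [289.4 242.8] 112 med [ 0.4628 -0.0401  0.0577] min [ 0.449 -0.061  0.008] max [ 0.476 -0.013  0.065]
cap [312.6 244.8] 78 med [ 0.4579 -0.0986  0.0598] min [ 0.45  -0.112  0.045] max [ 0.468 -0.084  0.066]
cap [332.5 247.2] 73 med [ 0.453  -0.1479  0.0599] min [ 0.445 -0.163  0.049] max [0.489 0.01  1.155]
cap [352.6 249.8] 78 med [ 0.4457 -0.2002  0.0599] min [ 0.438 -0.214  0.052] max [ 0.455 -0.186  0.065]
jar [0.698 0.104 0.067]
wash [0.774 0.038 0.161]
tip [ 0.776 -0.122  0.053]
petri [ 0.441 -0.411  0.015]
reagent [ 0.59  -0.446  0.091]
yellow [ 0.315 -0.157  0.028]
red [ 0.714 -0.287  0.028]
```

View pics/bed0.png

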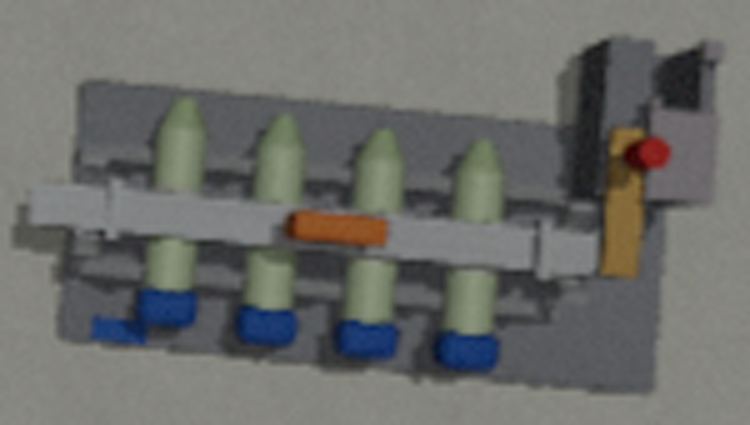

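```bash
python3 - <<'E'
from h import *
c=load('top'); P=cloud(c); o=np.array([.508,-.1267]); a=np.radians(-5)
x,y=P[...,0]-o[0],P[...,1]-o[1]; X=x*np.cos(a)+y*np.sin(a); Y=-x*np.sin(a)+y*np.cos(a)
print('max height mm: rows bed x from 130 down, cols bed y -215..-95 step 10')
for xx in range(130,-45,-10):
    r=[]
    for yy in range(-215,-90,10):
        m=(abs(X*1000-xx)<5)&(abs(Y*1000-yy)<5); r.append('%4d'%(P[m][:,2].max()*1000) if m.any() else '   .')
    print('%4d'%xx,*r)
E
python3 -m handwheel '[[0,0,0,0,0,-7],[0,0,0,0,0,0],[0,0,0,0,0,0],[0,0,0,0,0,0],[0,0,0,0,0,0],[0,0,0,0,0,0],[0,0,0,0,0,0],[0,0,0,0,0,0]]' -0.1 60
python3 -c "
from h import *
print(monitor.get_obs()['q'].round(2))"
```

```text
max height mm: rows bed x from 130 down, cols bed y -215..-95 step 10
 130    4    6    3    3    2    3    6    6    6    6    3    5    4
 120    2    4    3    5    2    4    3    2    4    2    5    4    4
 110    3    .    .   97   93   68   74   73   73    4    3    3    4
 100    1    .    .   96   93    .   75   77   75    2    4    6    5
  90    5    .    .   88   85    .   76   74   73    5    5    4    3
  80    3    .    .   85   69    .   94   77   73    8    4    3    5
  70    2    .    .   96   97   96   96   77   73   12   11   15   12
  60   -1    .    .   96   98   95   94  108   86   17   15   15   14
  50    1    .    .   97   95   95  131  133  131   14   13   15   15
  40    3    .    .   95   96   96   95  133   81   16   15   16   49
  30    3    4    4   93   95   95   95   85   85   41   46   54   50
  20    7    6    3   12   18    .   86   87   91   90   82   24   52
  10    3    4    4   15   13    .   85   86   84   79   80   81   73
   0    5    4    3   15   14    .   85   87   84   73   81   81   75
 -10    4    3    4   15   13   16   86   87   85   74   81   84   75
 -20    3    6    7   15   14   16   15    .   84   91   87   16   53
 -30    2    3    4   13   16   16   14   15   83   84   51   54   50
 -40    3    2    5   13   14   14   14   15   16   14   17   17   53
time: 0.77
ee_pos: [0.1993, 0.5126, 0.2483]
tcp_rot: [-180.0, 0.0, 165.7]
wrist_force: [-0.6, 0.6, 0.2]
opening: 0.0383
[68.76  4.98 10.08 95.1  -0.   83.03]
```

```bash
Z='[0,0,0,0,0,0]'
python3 -m handwheel '[[0,0,0,0,0,7.1],[0,0,0,0,0,7.1],[0,0,0,0,0,7.1],[0,0,0,0,0,7.1],[0,0,0,0,0,7.1],[0,0,0,0,0,7.1],[0,0,0,0,0,7.1],[0,0,0,0,0,7.1]]' >/dev/null
python3 -m handwheel '[[0,0,0,0,0,6],[0,0,0,0,0,6],[0,0,0,0,0,6],[0,0,0,0,0,6],[0,0,0,0,0,0],[0,0,0,0,0,0],[0,0,0,0,0,0],[0,0,0,0,0,0]]' | grep -E 'pos|rot'
for i in 1 2 3; do python3 -m handwheel '[[-0.0315,0.0172,0,0,0,0],[-0.0315,0.0172,0,0,0,0],[-0.0315,0.0172,0,0,0,0],[-0.0315,0.0172,0,0,0,0],[-0.0315,0.0172,0,0,0,0],[-0.0315,0.0172,0,0,0,0],[-0.0315,0.0172,0,0,0,0],[-0.0315,0.0172,0,0,0,0]]'; done
python3 -m handwheel '[[0,0,0,0,0,0],[0,0,0,0,0,0],[0,0,0,0,0,0],[0,0,0,0,0,0],[0,0,0,0,0,0],[0,0,0,0,0,0],[0,0,0,0,0,0],[0,0,0,0,0,0]]'
```

```text
ee_pos: [0.1993, 0.5126, 0.2483]
tcp_rot: [-180.0, 0.0, 85.1]
time: 2.77
ee_pos: [0.3144, 0.2479, 0.2484]
tcp_rot: [180.0, -0.0, 85.1]
wrist_force: [1.6, 0.0, 1.9]
opening: 0.0384
time: 3.43
ee_pos: [0.4294, -0.0155, 0.2486]
tcp_rot: [180.0, -0.0, 85.0]
wrist_force: [0.9, 1.0, 0.0]
opening: 0.0382
time: 4.1
ee_pos: [0.5444, -0.2786, 0.2482]
tcp_rot: [180.0, 0.0, 85.0]
wrist_force: [1.4, -0.2, 0.1]
opening: 0.0383
time: 4.77
ee_pos: [0.544, -0.2763, 0.2488]
tcp_rot: [180.0, 0.0, 85.0]
wrist_force: [0.5, 0.0, 0.2]
opening: 0.0384
```

```bash
python3 -m handwheel '[[0,0,0.016,0,0,0],[0,0,0.016,0,0,0],[0,0,0.016,0,0,0],[0,0,0.016,0,0,0],[0,0,0.016,0,0,0],[0,0,0.016,0,0,0],[0,0,0.016,0,0,0],[0,0,0.016,0,0,0]]'
python3 -m handwheel '[[0,0,0,0,0,0],[0,0,0,0,0,0],[0,0,0,0,0,0],[0,0,0,0,0,0],[0,0,0,0,0,0],[0,0,0,0,0,0],[0,0,0,0,0,0],[0,0,0,0,0,0]]' -1 60
python3 - <<'E'
from h import *
c=cap('scene'); save(c,'knob1.png',150,180,300,270,5)
E
```

```text
time: 5.43
ee_pos: [0.5439, -0.2765, 0.1197]
tcp_rot: [180.0, 0.0, 85.0]
wrist_force: [-0.3, 0.0, -0.2]
opening: 0.0386
time: 6.1
ee_pos: [0.5437, -0.2767, 0.1201]
tcp_rot: [-180.0, -0.0, 84.9]
wrist_force: [-3.8, 0.9, -8.8]
opening: 0.0143
```

View pics/knob1.png

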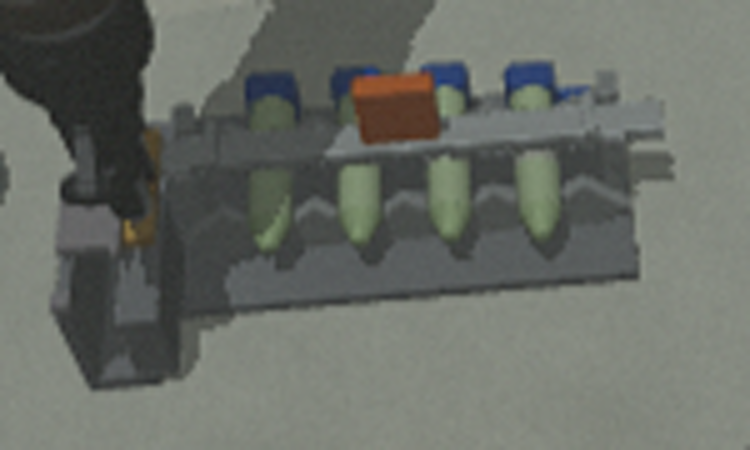

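The crop shows the fingers closed around the knob at about (130,200), with the opening at 14 mm. Now I'll draw it back.

```bash
python3 -m handwheel '[[0,0.006,0,0,0,0],[0,0.006,0,0,0,0],[0,0.006,0,0,0,0],[0,0.006,0,0,0,0],[0,0.006,0,0,0,0],[0,0.006,0,0,0,0],[0,0.005,0,0,0,0],[0,0,0,0,0,0]]'
python3 -m handwheel '[[-0.003,0,0,0,0,0],[-0.003,0,0,0,0,0],[-0.003,0,0,0,0,0],[-0.003,0,0,0,0,0],[-0.003,0,0,0,0,0],[-0.003,0,0,0,0,0],[-0.002,0,0,0,0,0],[0,0,0,0,0,0]]'
```

```text
time: 6.82
ee_pos: [0.5844, -0.2803, 0.1201]
tcp_rot: [-179.9, -0.0, 84.9]
wrist_force: [-9.9, 0.8, -4.4]
opening: 0.0144
time: 7.48
ee_pos: [0.5819, -0.3001, 0.1201]
tcp_rot: [-179.8, -0.1, 84.9]
wrist_force: [-10.6, 2.7, -6.1]
opening: 0.0141
```

```bash
python3 -m handwheel '[[0,-0.0025,0,0,0,0],[0,-0.0025,0,0,0,0],[0,-0.002,0,0,0,0],[0,-0.002,0,0,0,0],[0,-0.001,0,0,0,0],[0,0,0,0,0,0],[0,0,0,0,0,0],[0,0,0,0,0,0]]'
python3 -m handwheel '[[0,0,0,0,0,0],[0,0,0,0,0,0],[0,0,0,0,0,0],[0,0,0,0,0,0],[0,0,-0.01,0,0,0],[0,0,-0.02,0,0,0],[0,0,-0.03,0,0,0],[0,0,-0.04,0,0,0]]' -0.1
python3 - <<'E'
from h import *
c=cap('scene'); save(c,'knob2.png',150,180,300,270,5)
E
```

```text
time: 8.15
ee_pos: [0.5722, -0.2991, 0.1201]
tcp_rot: [-179.9, -0.0, 84.9]
wrist_force: [-8.5, 3.1, -6.6]
opening: 0.0141
time: 8.82
ee_pos: [0.5725, -0.299, 0.22]
tcp_rot: [-179.8, -0.1, 85.0]
wrist_force: [0.4, -0.0, -0.3]
opening: 0.038
```

View pics/knob2.png

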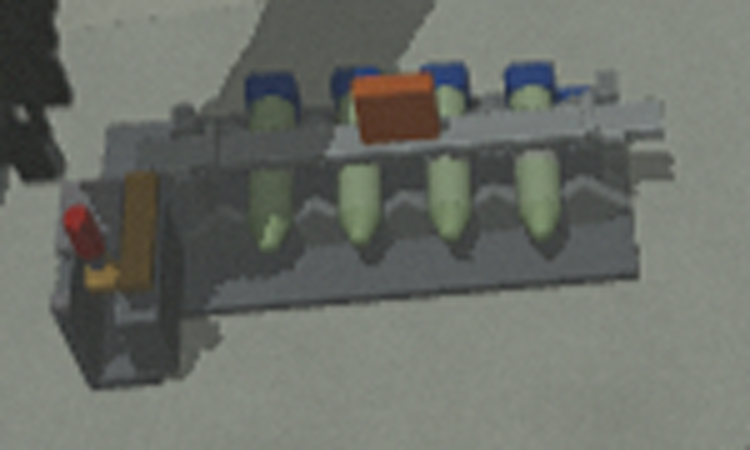

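The crop shows the bolt drawn back and the knob, at about (85,230), held over in its notch, so it is parked. Next is the bar handle.

```bash
python3 -m handwheel '[[0.0207,-0.0099,0,0,0,0],[0.0207,-0.0099,0,0,0,0],[0.0207,-0.0099,0,0,0,0],[0.0207,-0.0099,0,0,0,0],[0.0207,-0.0099,0,0,0,0],[0.0207,-0.0099,0,0,0,0],[0.0207,-0.0099,0,0,0,0],[0.0207,-0.0099,0,0,0,0]]'
python3 -m handwheel '[[0,0,0,0,0,0],[0,0,0,0,0,0],[0,0,0.02,0,0,0],[0,0,0.02,0,0,0],[0,0,0.02,0,0,0],[0,0,0.02,0,0,0],[0,0,0.02,0,0,0],[0,0,0.015,0,0,0]]'
python3 -m handwheel '[[0,0,0,0,0,0],[0,0,0,0,0,0],[0,0,0,0,0,0],[0,0,0,0,0,0],[0,0,0,0,0,0],[0,0,0,0,0,0],[0,0,0,0,0,0],[0,0,0,0,0,0]]' -1 70
```

```text
time: 9.53
ee_pos: [0.5086, -0.1266, 0.2214]
tcp_rot: [179.9, 0.0, 85.0]
wrist_force: [0.5, 0.8, 0.7]
opening: 0.0382
time: 10.2
ee_pos: [0.5089, -0.1283, 0.104]
tcp_rot: [-180.0, 0.0, 84.9]
wrist_force: [0.1, -0.4, -0.5]
opening: 0.0385
time: 10.87
ee_pos: [0.5089, -0.1275, 0.1055]
tcp_rot: [180.0, 0.0, 85.0]
wrist_force: [-0.1, 0.1, -1.2]
opening: 0.0133
```

```bash
python3 -m handwheel '[[0,0,-0.008,0,0,0],[0,0,-0.015,0,0,0],[0,0,-0.015,0,0,0],[0,0,-0.015,0,0,0],[0,0,-0.02,0,0,0],[0,0,-0.02,0,0,0],[0,0,-0.02,0,0,0],[0,0,0,0,0,0]]'
python3 - <<'E'
from h import *
c=cap('scene'); save(c,'lift1.png',130,120,430,270,2.6)
E
```

```text
time: 11.53
ee_pos: [0.5099, -0.1277, 0.223]
tcp_rot: [179.7, 0.1, 85.0]
wrist_force: [-0.1, -0.4, -1.6]
opening: 0.0133
```

View pics/lift1.png

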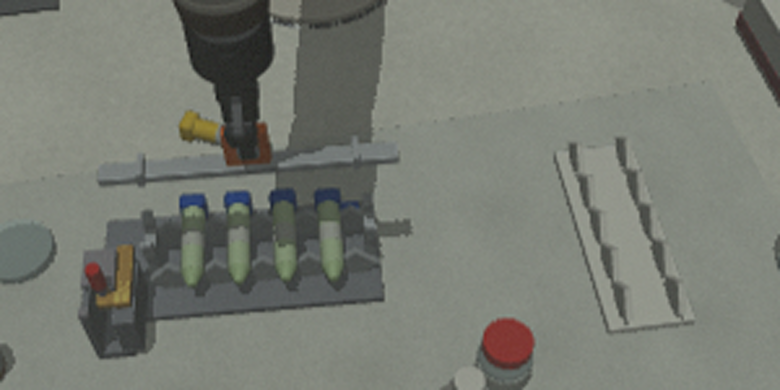

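The bar is clear of the brackets at about (100–395,165), and the bolt stays parked. I'll swing the bar a quarter turn into the gap between platform and rack.

```bash
python3 -m handwheel '[[0.0303,-0.0089,0,0,0,0],[0.0303,-0.0089,0,0,0,0],[0.0303,-0.0089,0,0,0,0],[0.0303,-0.0089,0,0,0,0],[0.0303,-0.0089,0,0,0,0],[0.0303,-0.0089,0,0,0,0],[0.0303,-0.0089,0,0,0,0],[0.0303,-0.0089,0,0,0,0]]'
python3 -m handwheel '[[0,0,0,0,0,-7],[0,0,0,0,0,-7],[0,0,0,0,0,-7],[0,0,0,0,0,-7],[0,0,0,0,0,-7],[0,0,0,0,0,-7],[0,0,0,0,0,-7],[0,0,0,0,0,-7]]'
python3 -m handwheel '[[0,0,0,0,0,-7],[0,0,0,0,0,-7],[0,0,0,0,0,-7],[0,0,0,0,0,-7],[0,0,0,0,0,-7],[0,0,0,0,0,0],[0,0,0,0,0,0],[0,0,0.02,0,0,0]]'
python3 -m handwheel '[[0,0,0.03,0,0,0],[0,0,0.03,0,0,0],[0,0,0.03,0,0,0],[0,0,0.025,0,0,0],[0,0,0.02,0,0,0],[0,0,0.012,0,0,0],[0,0,0.006,0,0,0],[0,0,0,0,0,0]]'
```

```text
time: 12.25
ee_pos: [0.4583, 0.1216, 0.2172]
tcp_rot: [-179.9, 0.0, 85.0]
wrist_force: [1.0, -0.4, -1.2]
opening: 0.013
time: 12.92
ee_pos: [0.4588, 0.1202, 0.2171]
tcp_rot: [-179.9, -0.1, 141.3]
wrist_force: [0.1, -0.2, -1.6]
opening: 0.0133
time: 13.58
ee_pos: [0.4602, 0.1205, 0.2007]
tcp_rot: [179.9, 0.2, 175.7]
wrist_force: [0.4, 0.2, -1.4]
opening: 0.0129
time: 14.25
ee_pos: [0.4589, 0.1202, 0.0452]
tcp_rot: [-180.0, -0.0, 175.8]
wrist_force: [-0.1, 0.0, -1.2]
opening: 0.0128
```

```bash
python3 -m handwheel '[[0,0,0.001,0,0,0],[0,0,0.001,0,0,0],[0,0,0,0,0,0],[0,0,0,0,0,0],[0,0,0,0,0,0],[0,0,0,0,0,0],[0,0,0,0,0,0],[0,0,0,0,0,0]]'
python3 -m handwheel '[[0,0,0,0,0,0],[0,0,0,0,0,0],[0,0,0,0,0,0],[0,0,0,0,0,0],[0,0,0,0,0,0],[0,0,0,0,0,0],[0,0,0,0,0,0],[0,0,0,0,0,0]]' -0.1
python3 -m handwheel '[[0,0,-0.02,0,0,0],[0,0,-0.03,0,0,0],[0,0,-0.03,0,0,0],[0,0,-0.03,0,0,0],[0,0,-0.03,0,0,0],[0,0,-0.03,0,0,0],[0,0,0,0,0,0],[0,0,0,0,0,0]]'
python3 - <<'E'
from h import *
c=cap('top'); P=cloud(c); h=cv2.cvtColor(c['img'],cv2.COLOR_RGB2HSV).astype(int); H,S,V=h[...,0],h[...,1],h[...,2]
v,u=np.mgrid[:420,:560]; bed=(u>262)&(u<410)&(v>180)&(v<262)
save(c,'top1.png',140,150,420,270,2.8)
g=bed&(H>25)&(H<50)&(S>35)&(P[...,2]>.03)&(P[...,2]<.07)
n,l,st,ce=cv2.connectedComponentsWithStats(g.astype(np.uint8))
for i in range(1,n):
    if st[i,4]>40:
        p=P[l==i]; vx,vy,x0,y0=cv2.fitLine(p[:,:2].astype(np.float32),cv2.DIST_HUBER,0,.01,.01).ravel()
        print('tube',st[i,4],'ctr',x0,y0,'deg',np.degrees(np.arctan(vy/vx)),'x',p[:,0].min(),p[:,0].max(),'ztop',np.percentile(p[:,2],90))
E
```

```text
time: 14.92
ee_pos: [0.4597, 0.1204, 0.0439]
tcp_rot: [180.0, 0.1, 176.0]
wrist_force: [1.6, 0.5, 5.3]
opening: 0.0132
time: 15.58
ee_pos: [0.4592, 0.1203, 0.0433]
tcp_rot: [180.0, -0.0, 176.0]
wrist_force: [0.4, 0.2, 0.3]
opening: 0.0385
time: 16.25
ee_pos: [0.46, 0.1204, 0.2148]
tcp_rot: [179.9, 0.2, 176.0]
wrist_force: [-1.0, -1.1, -1.3]
opening: 0.0387
tube 147 ctr 0.5503318 -0.05495152 deg -4.8226147 x 0.5293124542506632 0.5763179585254253 ztop 0.05877283883962393
tube 145 ctr 0.5417407 -0.10574217 deg -7.290721 x 0.5216721782568357 0.5663444289586222 ztop 0.05887118043219788
tube 145 ctr 0.5352122 -0.15712243 deg -5.125366 x 0.5143734193562329 0.5585892386718222 ztop 0.0587760345502669
tube 146 ctr 0.53032285 -0.20780829 deg -7.0721474 x 0.5093401276588984 0.5537446626974359 ztop 0.05849580132159953
tube 104 ctr 0.49030566 -0.050078135 deg 21.837496 x 0.47803563053062154 0.5062799187132858 ztop 0.059179328813573844
tube 104 ctr 0.485148 -0.10126873 deg -20.459106 x 0.47042389903449433 0.49621741626804855 ztop 0.059807513607466146
tube 106 ctr 0.47613642 -0.15231833 deg 22.34981 x 0.4630555470800444 0.4912215415223148 ztop 0.05942803267227352
tube 105 ctr 0.47226077 -0.20280634 deg -28.316412 x 0.4580782418305545 0.48629642833491 ztop 0.05990226197621304
```

View pics/top1.png

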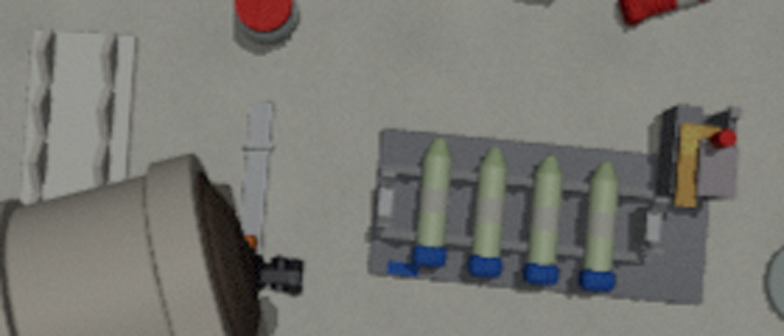

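All four tubes lie at caps (430,257), (486,266), (542,273), (598,281). The bar stands aside at x≈258, and the knob is still parked at (724,138). Moving to tube 1.

```bash
python3 -m handwheel '[[-0.0085,-0.0209,0,0,0,1],[-0.0085,-0.0209,0,0,0,0],[-0.0085,-0.0209,0,0,0,0],[-0.0085,-0.0209,0,0,0,0],[-0.0085,-0.0209,0,0,0,0],[-0.0085,-0.0209,0,0,0,0],[-0.0085,-0.0209,0,0,0,0],[-0.0085,-0.0209,0,0,0,0]]'
python3 -m handwheel '[[0,0,0,0,0,0],[0,0,0.03,0,0,0],[0,0,0.03,0,0,0],[0,0,0.03,0,0,0],[0,0,0.03,0,0,0],[0,0,0.025,0,0,0],[0,0,0.017,0,0,0],[0,0,0.01,0,0,0]]'
python3 -m handwheel '[[0,0,0,0,0,0],[0,0,0,0,0,0],[0,0,0,0,0,0],[0,0,0,0,0,0],[0,0,0,0,0,0],[0,0,0,0,0,0],[0,0,0,0,0,0],[0,0,0,0,0,0]]' -1 40
python3 -m handwheel '[[0,0,-0.01,0,0,0],[0,0,-0.02,0,0,0],[0,0,-0.03,0,0,0],[0,0,-0.03,0,0,0],[0,0,-0.03,0,0,0],[0,0,-0.03,0,0,0],[0,0,-0.02,0,0,0],[0,0,0,0,0,0]]'
```

```text
time: 16.97
ee_pos: [0.5122, -0.0532, 0.2114]
tcp_rot: [180.0, -0.2, 175.0]
wrist_force: [-0.9, 0.8, -0.5]
opening: 0.0388
time: 17.63
ee_pos: [0.5122, -0.0516, 0.0393]
tcp_rot: [180.0, -0.0, 175.0]
wrist_force: [0.1, -0.2, 3.3]
opening: 0.0383
time: 18.3
ee_pos: [0.5128, -0.0522, 0.0406]
tcp_rot: [-180.0, 0.0, 174.9]
wrist_force: [4.9, -1.6, -0.2]
opening: 0.0247
time: 18.97
ee_pos: [0.5134, -0.0519, 0.2149]
tcp_rot: [180.0, 0.3, 175.0]
wrist_force: [0.2, 0.5, -0.0]
opening: 0.0249
```

```bash
python3 -m handwheel '[[-0.0085,0.0347,0,0,0,0],[-0.0085,0.0347,0,0,0,0],[-0.0085,0.0347,0,0,0,0],[-0.0085,0.0347,0,0,0,0],[-0.0085,0.0347,0,0,0,0],[-0.0085,0.0347,0,0,0,0],[-0.0085,0.0347,0,0,0,0],[-0.0085,0.0347,0,0,0,0]]'
python3 -m handwheel '[[-0.0085,0.0347,0,0,0,0],[-0.0085,0.0347,0,0,0,0],[0,0,0,0,0,7],[0,0,0,0,0,7],[0,0,0,0,0,7],[0,0,0,0,0,7],[0,0,0,0,0,7],[0,0,0,0,0,7]]'
python3 -m handwheel '[[0,0,0,0,0,6.6],[0,0,0,0,0,6.6],[0,0,0,0,0,6.6],[0,0,0,0,0,6.6],[0,0,0,0,0,6.6],[0,0,0,0,0,6.6],[0,0,0,0,0,6.4],[0,0,0,0,0,0]]'
```

```text
time: 19.63
ee_pos: [0.6043, 0.2203, 0.2093]
tcp_rot: [-179.9, -0.1, 175.0]
wrist_force: [0.9, -0.6, 0.3]
opening: 0.0247
time: 20.3
ee_pos: [0.6271, 0.2862, 0.209]
tcp_rot: [-179.8, -0.1, 132.6]
wrist_force: [-0.4, -0.4, -0.9]
opening: 0.0246
time: 20.97
ee_pos: [0.6271, 0.2861, 0.2093]
tcp_rot: [-179.9, 0.1, 86.7]
wrist_force: [0.4, -0.0, -0.6]
opening: 0.0249
```

```bash
python3 -m handwheel '[[0,0.001,0.03,0,0,0],[0,0,0.03,0,0,0],[0,0,0.03,0,0,0],[0,0,0.03,0,0,0],[0,0,0.02,0,0,0],[0,0,0.015,0,0,0],[0,0,0.008,0,0,0],[0,0,0.004,0,0,0]]'
python3 -m handwheel '[[0,0,0,0,0,0],[0,0,0,0,0,0],[0,0,0,0,0,0],[0,0,0,0,0,0],[0,0,0,0,0,0],[0,0,0,0,0,0],[0,0,0,0,0,0],[0,0,0,0,0,0]]' -0.1
python3 -m handwheel '[[0,0,-0.01,0,0,0],[0,0,-0.02,0,0,0],[0,0,-0.03,0,0,0],[0,0,-0.03,0,0,0],[0,0,-0.03,0,0,0],[0,0,-0.03,0,0,0],[0,0,-0.02,0,0,0],[0,0,0,0,0,0]]'
python3 - <<'E'
from h import *
c=cap('scene'); save(c,'rack1.png',150,150,430,270,2.8)
E
```

```text
time: 21.63
ee_pos: [0.6276, 0.2856, 0.0419]
tcp_rot: [-179.8, 0.1, 87.1]
wrist_force: [-0.0, 0.1, 0.4]
opening: 0.0253
time: 22.3
ee_pos: [0.6288, 0.286, 0.0444]
tcp_rot: [180.0, -0.0, 87.0]
wrist_force: [0.3, 0.2, -0.7]
opening: 0.0385
time: 22.97
ee_pos: [0.6298, 0.2864, 0.2209]
tcp_rot: [179.6, -0.2, 87.0]
wrist_force: [0.4, 0.9, 0.2]
opening: 0.0383
```

View pics/rack1.png

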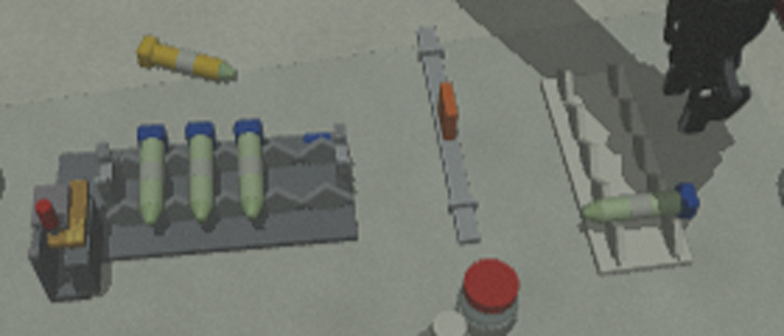

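Tube 1 lies in the far rack notch (640,208), the bar is upright at (445,110), and tubes 2–4 are undisturbed. On to tube 2.

```bash
python3 -m handwheel '[[-0.0395,-0.0102,0,0,0,0],[-0.0395,-0.0102,0,0,0,0],[-0.0395,-0.0102,0,0,0,0],[-0.0395,-0.0102,0,0,0,0],[-0.0395,-0.0102,0,0,0,0],[-0.0395,-0.0102,0,0,0,0],[-0.0395,-0.0102,0,0,0,0],[-0.0395,-0.0102,0,0,0,0]]'
python3 -m handwheel '[[-0.0395,-0.0102,0,0,0,0],[-0.0395,-0.0102,0,0,0,0],[0,0,0,0,0,-7],[0,0,0,0,0,-7],[0,0,0,0,0,-7],[0,0,0,0,0,-7],[0,0,0,0,0,-7],[0,0,0,0,0,-7]]'
python3 -m handwheel '[[0,0,0,0,0,-6.6],[0,0,0,0,0,-6.6],[0,0,0,0,0,-6.6],[0,0,0,0,0,-6.6],[0,0,0,0,0,-6.6],[0,0,0,0,0,-6.6],[0,0,0,0,0,-6.4],[0,0,0,0,0,0]]'
```

```text
time: 23.68
ee_pos: [0.5291, -0.0268, 0.2135]
tcp_rot: [-179.9, 0.0, 87.0]
wrist_force: [0.6, 0.2, -0.0]
opening: 0.0385
time: 24.35
ee_pos: [0.5055, -0.1031, 0.2135]
tcp_rot: [-180.0, -0.1, 129.3]
wrist_force: [-0.2, 0.1, -0.1]
opening: 0.0382
time: 25.02
ee_pos: [0.5055, -0.103, 0.2135]
tcp_rot: [180.0, -0.1, 175.2]
wrist_force: [-0.6, 0.4, -0.0]
opening: 0.0386
```

```bash
cat > chk.py <<'E'
from h import *
c=cap('scene'); P=cloud(c); h=cv2.cvtColor(c['img'],cv2.COLOR_RGB2HSV).astype(int); H,S=h[...,0],h[...,1]
m=(H>25)&(H<50)&(S>35)&(P[...,2]>.0)&(P[...,2]<.09)&(P[...,0]>.4)&(P[...,0]<.68)&(P[...,1]>-.3)
m=cv2.morphologyEx(m.astype(np.uint8),cv2.MORPH_CLOSE,np.ones((9,9)))
n,l,st,ce=cv2.connectedComponentsWithStats(m)
for i in range(1,n):
    if st[i,4]>40:
        p=P[(l==i)&(S>25)]; print('tube',st[i,4],np.median(p,0).round(3),'min',p.min(0).round(3),'max',p.max(0).round(3))
m=(H>4)&(H<16)&(S>170)&(P[...,0]>.35)&(P[...,0]<.65)&(P[...,1]>0)&(P[...,1]<.25)
print('handle',m.sum(),np.median(P[m],0).round(3))
E
python3 chk.py
```

```text
tube 227 [ 0.524 -0.158  0.055] min [ 0.462 -0.173  0.031] max [ 0.561 -0.142  0.061]
tube 229 [ 0.532 -0.107  0.055] min [ 0.468 -0.121  0.013] max [ 1.167 -0.092  0.966]
tube 230 [ 0.519 -0.209  0.056] min [ 0.458 -0.224  0.016] max [ 1.167 -0.11   0.966]
tube 270 [0.633 0.26  0.055] min [ 0.616 -0.11   0.039] max [1.167 0.321 0.966]
handle 0 [nan nan nan]
  return _methods._mean(a, axis=axis, dtype=dtype,
  ret = um.true_divide(
```

```bash
python3 -m handwheel '[[0,0,0,0,0,0],[0,0,0.03,0,0,0],[0,0,0.03,0,0,0],[0,0,0.03,0,0,0],[0,0,0.03,0,0,0],[0,0,0.025,0,0,0],[0,0,0.017,0,0,0],[0,0,0.01,0,0,0]]'
python3 -m handwheel '[[0,0,0,0,0,0],[0,0,0,0,0,0],[0,0,0,0,0,0],[0,0,0,0,0,0],[0,0,0,0,0,0],[0,0,0,0,0,0],[0,0,0,0,0,0],[0,0,0,0,0,0]]' -1 40
python3 -m handwheel '[[0,0,-0.01,0,0,0],[0,0,-0.02,0,0,0],[0,0,-0.03,0,0,0],[0,0,-0.03,0,0,0],[0,0,-0.03,0,0,0],[0,0,-0.03,0,0,0],[0,0,-0.02,0,0,0],[0,0,0,0,0,0]]'
```

```text
time: 25.73
ee_pos: [0.5046, -0.1028, 0.0396]
tcp_rot: [180.0, -0.2, 174.8]
wrist_force: [-1.1, -0.6, -0.5]
opening: 0.0385
time: 26.4
ee_pos: [0.5061, -0.103, 0.0425]
tcp_rot: [180.0, 0.0, 175.0]
wrist_force: [-0.1, -0.9, -0.2]
opening: 0.0245
time: 27.07
ee_pos: [0.5072, -0.1033, 0.2179]
tcp_rot: [-180.0, 0.4, 175.0]
wrist_force: [-0.3, 0.7, 0.8]
opening: 0.0248
```

```bash
python3 -m handwheel '[[-0.0034,0.0396,0,0,0,0],[-0.0034,0.0396,0,0,0,0],[-0.0034,0.0396,0,0,0,0],[-0.0034,0.0396,0,0,0,0],[-0.0034,0.0396,0,0,0,0],[-0.0034,0.0396,0,0,0,0],[-0.0034,0.0396,0,0,0,0],[-0.0034,0.0396,0,0,0,0]]'
python3 -m handwheel '[[-0.0034,0.0396,0,0,0,0],[-0.0034,0.0396,0,0,0,0],[0,0,0,0,0,7],[0,0,0,0,0,7],[0,0,0,0,0,7],[0,0,0,0,0,7],[0,0,0,0,0,7],[0,0,0,0,0,7]]'
python3 -m handwheel '[[0,0,0,0,0,6.6],[0,0,0,0,0,6.6],[0,0,0,0,0,6.6],[0,0,0,0,0,6.6],[0,0,0,0,0,6.6],[0,0,0,0,0,6.6],[0,0,0,0,0,6.4],[0,0,0,0,0,0]]'
```

```text
time: 27.73
ee_pos: [0.5606, 0.2121, 0.2122]
tcp_rot: [-180.0, -0.0, 175.0]
wrist_force: [0.4, -0.9, 0.5]
opening: 0.0249
time: 28.4
ee_pos: [0.5744, 0.2884, 0.212]
tcp_rot: [-180.0, -0.0, 132.6]
wrist_force: [0.7, -0.0, 0.1]
opening: 0.0246
time: 29.07
ee_pos: [0.5744, 0.2883, 0.212]
tcp_rot: [-180.0, 0.0, 86.7]
wrist_force: [-0.0, -0.9, -0.7]
opening: 0.0249
```

```bash
python3 -m handwheel '[[0,0.001,0.03,0,0,0],[0,0,0.03,0,0,0],[0,0,0.03,0,0,0],[0,0,0.03,0,0,0],[0,0,0.022,0,0,0],[0,0,0.016,0,0,0],[0,0,0.008,0,0,0],[0,0,0.004,0,0,0]]'
python3 -m handwheel '[[0,0,0,0,0,0],[0,0,0,0,0,0],[0,0,0,0,0,0],[0,0,0,0,0,0],[0,0,0,0,0,0],[0,0,0,0,0,0],[0,0,0,0,0,0],[0,0,0,0,0,0]]' -0.1
python3 -m handwheel '[[0,0,-0.01,0,0,0],[0,0,-0.02,0,0,0],[0,0,-0.03,0,0,0],[0,0,-0.03,0,0,0],[0,0,-0.03,0,0,0],[0,0,-0.03,0,0,0],[0,0,-0.02,0,0,0],[0,0,0,0,0,0]]'
python3 -m handwheel '[[-0.0405,-0.0047,0,0,0,0],[-0.0405,-0.0047,0,0,0,0],[-0.0405,-0.0047,0,0,0,0],[-0.0405,-0.0047,0,0,0,0],[-0.0405,-0.0047,0,0,0,0],[-0.0405,-0.0047,0,0,0,0],[-0.0405,-0.0047,0,0,0,0],[-0.0405,-0.0047,0,0,0,0]]'
python3 -m handwheel '[[-0.0405,-0.0047,0,0,0,0],[-0.0405,-0.0047,0,0,0,0],[-0.0405,-0.0047,0,0,0,0],[0,0,0,0,0,-7],[0,0,0,0,0,-7],[0,0,0,0,0,-7],[0,0,0,0,0,-7],[0,0,0,0,0,-7]]'
python3 -m handwheel '[[0,0,0,0,0,-7],[0,0,0,0,0,-7],[0,0,0,0,0,-7],[0,0,0,0,0,-7],[0,0,0,0,0,-7],[0,0,0,0,0,-7],[0,0,0,0,0,-7],[0,0,0,0,0,-4]]'
python3 chk.py 2>/dev/null
```

```text
time: 29.73
ee_pos: [0.5751, 0.288, 0.041]
tcp_rot: [-179.9, 0.1, 87.1]
wrist_force: [0.1, 0.0, 1.0]
opening: 0.0249
time: 30.4
ee_pos: [0.5757, 0.2884, 0.0424]
tcp_rot: [180.0, -0.0, 87.0]
wrist_force: [-0.6, 0.9, -0.2]
opening: 0.0384
time: 31.07
ee_pos: [0.5767, 0.2889, 0.2187]
tcp_rot: [179.6, -0.2, 87.0]
wrist_force: [0.2, 0.0, 0.3]
opening: 0.0381
time: 31.73
ee_pos: [0.52, -0.0349, 0.2126]
tcp_rot: [180.0, 0.0, 87.0]
wrist_force: [0.0, -1.2, -0.6]
opening: 0.0382
time: 32.4
ee_pos: [0.5001, -0.154, 0.2124]
tcp_rot: [-180.0, -0.0, 122.3]
wrist_force: [0.2, 0.6, -0.1]
opening: 0.0381
time: 33.07
ee_pos: [0.5002, -0.1537, 0.2124]
tcp_rot: [-180.0, -0.0, 175.3]
wrist_force: [-0.9, -0.8, -1.1]
opening: 0.0385
tube 224 [ 0.527 -0.157  0.055] min [ 0.466 -0.173  0.012] max [ 1.167 -0.11   0.966]
tube 230 [ 0.519 -0.209  0.055] min [ 0.458 -0.224  0.012] max [ 0.556 -0.193  0.062]
tube 719 [0.619 0.263 0.054] min [ 0.566 -0.11   0.013] max [1.167 0.334 0.966]
handle 0 [nan nan nan]
```

```bash
python3 -m handwheel '[[0,0,0,0,0,0],[0,0,0.03,0,0,0],[0,0,0.03,0,0,0],[0,0,0.03,0,0,0],[0,0,0.03,0,0,0],[0,0,0.025,0,0,0],[0,0,0.017,0,0,0],[0,0,0.01,0,0,0]]'
python3 -m handwheel '[[0,0,0,0,0,0],[0,0,0,0,0,0],[0,0,0,0,0,0],[0,0,0,0,0,0],[0,0,0,0,0,0],[0,0,0,0,0,0],[0,0,0,0,0,0],[0,0,0,0,0,0]]' -1 40
python3 -m handwheel '[[0,0,-0.01,0,0,0],[0,0,-0.02,0,0,0],[0,0,-0.03,0,0,0],[0,0,-0.03,0,0,0],[0,0,-0.03,0,0,0],[0,0,-0.03,0,0,0],[0,0,-0.02,0,0,0],[0,0,0,0,0,0]]'
python3 -m handwheel '[[0.0015,0.0405,0,0,0,0],[0.0015,0.0405,0,0,0,0],[0.0015,0.0405,0,0,0,0],[0.0015,0.0405,0,0,0,0],[0.0015,0.0405,0,0,0,0],[0.0015,0.0405,0,0,0,0],[0.0015,0.0405,0,0,0,0],[0.0015,0.0405,0,0,0,0]]'
python3 -m handwheel '[[0.0015,0.0405,0,0,0,0],[0.0015,0.0405,0,0,0,0],[0.0015,0.0405,0,0,0,0],[0,0,0,0,0,7],[0,0,0,0,0,7],[0,0,0,0,0,7],[0,0,0,0,0,7],[0,0,0,0,0,7]]'
python3 -m handwheel '[[0,0,0,0,0,7],[0,0,0,0,0,7],[0,0,0,0,0,7],[0,0,0,0,0,7],[0,0,0,0,0,7],[0,0,0,0,0,7],[0,0,0,0,0,7],[0,0,0,0,0,4]]'
```

```text
time: 33.78
ee_pos: [0.4991, -0.1534, 0.0379]
tcp_rot: [180.0, -0.2, 174.8]
wrist_force: [-0.1, 0.0, -0.1]
opening: 0.0384
time: 34.45
ee_pos: [0.501, -0.154, 0.0412]
tcp_rot: [-180.0, 0.1, 174.9]
wrist_force: [-0.1, -2.5, 5.1]
opening: 0.0251
time: 35.12
ee_pos: [0.5014, -0.1539, 0.2154]
tcp_rot: [-179.9, 0.3, 175.0]
wrist_force: [0.6, 0.7, -0.6]
opening: 0.0249
time: 35.78
ee_pos: [0.5161, 0.1721, 0.2099]
tcp_rot: [-180.0, -0.1, 175.0]
wrist_force: [1.3, -0.8, -1.1]
opening: 0.0249
time: 36.45
ee_pos: [0.5225, 0.2916, 0.2095]
tcp_rot: [-179.9, -0.0, 139.6]
wrist_force: [0.0, -0.5, -0.7]
opening: 0.0252
time: 37.12
ee_pos: [0.5226, 0.2914, 0.2096]
tcp_rot: [-179.9, 0.0, 86.6]
wrist_force: [1.3, 0.5, -1.1]
opening: 0.0249
```

```bash
python3 -m handwheel '[[0,0.001,0.03,0,0,0],[0,0,0.03,0,0,0],[0,0,0.03,0,0,0],[0,0,0.03,0,0,0],[0,0,0.02,0,0,0],[0,0,0.016,0,0,0],[0,0,0.008,0,0,0],[0,0,0.004,0,0,0]]'
python3 -m handwheel '[[0,0,0,0,0,0],[0,0,0,0,0,0],[0,0,0,0,0,0],[0,0,0,0,0,0],[0,0,0,0,0,0],[0,0,0,0,0,0],[0,0,0,0,0,0],[0,0,0,0,0,0]]' -0.1
python3 -m handwheel '[[0,0,-0.01,0,0,0],[0,0,-0.02,0,0,0],[0,0,-0.03,0,0,0],[0,0,-0.03,0,0,0],[0,0,-0.03,0,0,0],[0,0,-0.03,0,0,0],[0,0,-0.02,0,0,0],[0,0,0,0,0,0]]'
python3 -m handwheel '[[-0.0414,0,0,0,0,0],[-0.0414,0,0,0,0,0],[-0.0414,0,0,0,0,0],[-0.0414,0,0,0,0,0],[-0.0414,0,0,0,0,0],[-0.0414,0,0,0,0,0],[-0.0414,0,0,0,0,0],[-0.0414,0,0,0,0,0]]'
python3 -m handwheel '[[-0.0414,0,0,0,0,0],[-0.0414,0,0,0,0,0],[-0.0414,0,0,0,0,0],[-0.0414,0,0,0,0,0],[0,0,0,0,0,-7],[0,0,0,0,0,-7],[0,0,0,0,0,-7],[0,0,0,0,0,-7]]'
python3 -m handwheel '[[0,0,0,0,0,-7],[0,0,0,0,0,-7],[0,0,0,0,0,-7],[0,0,0,0,0,-7],[0,0,0,0,0,-7],[0,0,0,0,0,-7],[0,0,0,0,0,-7],[0,0,0,0,0,-7]]'
python3 chk.py 2>/dev/null
```

```text
time: 37.78
ee_pos: [0.5231, 0.291, 0.0405]
tcp_rot: [-179.9, 0.1, 87.0]
wrist_force: [0.5, -0.3, 0.3]
opening: 0.025
time: 38.45
ee_pos: [0.5241, 0.2914, 0.0424]
tcp_rot: [180.0, -0.0, 87.0]
wrist_force: [-0.8, 0.6, -0.4]
opening: 0.0382
time: 39.12
ee_pos: [0.5252, 0.292, 0.2184]
tcp_rot: [179.6, -0.2, 87.0]
wrist_force: [-0.4, 0.4, 0.5]
opening: 0.0387
time: 39.78
ee_pos: [0.5058, -0.0412, 0.2126]
tcp_rot: [180.0, 0.0, 87.0]
wrist_force: [1.3, -0.0, -0.6]
opening: 0.0385
time: 40.45
ee_pos: [0.4974, -0.2051, 0.2123]
tcp_rot: [-180.0, -0.0, 115.2]
wrist_force: [0.0, 0.1, 0.4]
opening: 0.0384
time: 41.12
ee_pos: [0.4975, -0.2046, 0.2124]
tcp_rot: [180.0, -0.0, 171.3]
wrist_force: [0.4, 0.1, -0.9]
opening: 0.0382
tube 1171 [0.582 0.266 0.054] min [0.506 0.221 0.011] max [0.644 0.331 0.061]
tube 229 [ 0.52  -0.208  0.055] min [ 0.458 -0.225  0.022] max [ 1.167 -0.11   0.966]
handle 0 [nan nan nan]
```

```bash
python3 -m handwheel '[[0,0,0,0,0,-3.8],[0,0,0.03,0,0,0],[0,0,0.03,0,0,0],[0,0,0.03,0,0,0],[0,0,0.03,0,0,0],[0,0,0.025,0,0,0],[0,0,0.016,0,0,0],[0,0,0.01,0,0,0]]'
python3 -m handwheel '[[0,0,0,0,0,0],[0,0,0,0,0,0],[0,0,0,0,0,0],[0,0,0,0,0,0],[0,0,0,0,0,0],[0,0,0,0,0,0],[0,0,0,0,0,0],[0,0,0,0,0,0]]' -1 40
python3 -m handwheel '[[0,0,-0.01,0,0,0],[0,0,-0.02,0,0,0],[0,0,-0.03,0,0,0],[0,0,-0.03,0,0,0],[0,0,-0.03,0,0,0],[0,0,-0.03,0,0,0],[0,0,-0.02,0,0,0],[0,0,0,0,0,0]]'
python3 -m handwheel '[[0.0053,0.0381,0,0,0,0],[0.0053,0.0381,0,0,0,0],[0.0053,0.0381,0,0,0,0],[0.0053,0.0381,0,0,0,0],[0.0053,0.0381,0,0,0,0],[0.0053,0.0381,0,0,0,0],[0.0053,0.0381,0,0,0,0],[0.0053,0.0381,0,0,0,0]]'
python3 -m handwheel '[[0.0053,0.0381,0,0,0,0],[0.0053,0.0381,0,0,0,0],[0.0053,0.0381,0,0,0,0],[0.0053,0.0381,0,0,0,0],[0.0053,0.0381,0,0,0,0],[0,0,0,0,0,7],[0,0,0,0,0,7],[0,0,0,0,0,7]]'
python3 -m handwheel '[[0,0,0,0,0,7],[0,0,0,0,0,7],[0,0,0,0,0,7],[0,0,0,0,0,7],[0,0,0,0,0,7],[0,0,0,0,0,7],[0,0,0,0,0,7],[0,0,0,0,0,7]]'
python3 -m handwheel '[[0,0,0,0,0,7],[0,0,0,0,0,4],[0,0,0,0,0,0],[0,0,0,0,0,0],[0,0,0,0,0,0],[0,0,0,0,0,0],[0,0,0,0,0,0],[0,0,0,0,0,0]]'
```

```text
time: 41.83
ee_pos: [0.4982, -0.2048, 0.0408]
tcp_rot: [-180.0, 0.1, 174.6]
wrist_force: [-9.9, 7.5, 54.7]
opening: 0.0383
time: 42.5
ee_pos: [0.4983, -0.2073, 0.0428]
tcp_rot: [-179.7, 0.1, 174.5]
wrist_force: [-1.9, -13.0, 3.6]
opening: 0.0249
time: 43.17
ee_pos: [0.4989, -0.205, 0.2167]
tcp_rot: [-179.9, 0.4, 174.6]
wrist_force: [0.5, -0.5, -0.2]
opening: 0.0249
time: 43.83
ee_pos: [0.4825, 0.1046, 0.2111]
tcp_rot: [180.0, -0.0, 174.6]
wrist_force: [0.5, -0.8, -0.8]
opening: 0.0249
time: 44.5
ee_pos: [0.4737, 0.2957, 0.2105]
tcp_rot: [-179.9, -0.1, 153.4]
wrist_force: [-0.0, -0.8, -0.9]
opening: 0.0247
time: 45.17
ee_pos: [0.474, 0.2948, 0.2108]
tcp_rot: [-179.9, 0.0, 97.3]
wrist_force: [-1.0, -0.0, -0.6]
opening: 0.0251
time: 45.83
ee_pos: [0.4743, 0.2948, 0.2113]
tcp_rot: [-180.0, -0.0, 86.8]
wrist_force: [0.1, -0.0, -0.4]
opening: 0.0248
```

```bash
python3 -m handwheel '[[0,-0.002,0.03,0,0,0],[0,0,0.03,0,0,0],[0,0,0.03,0,0,0],[0,0,0.03,0,0,0],[0,0,0.02,0,0,0],[0,0,0.016,0,0,0],[0,0,0.008,0,0,0],[0,0,0.005,0,0,0]]'
python3 -m handwheel '[[0,0,0,0,0,0],[0,0,0,0,0,0],[0,0,0,0,0,0],[0,0,0,0,0,0],[0,0,0,0,0,0],[0,0,0,0,0,0],[0,0,0,0,0,0],[0,0,0,0,0,0]]' -0.1
python3 -m handwheel '[[0,0,-0.01,0,0,0],[0,0,-0.02,0,0,0],[0,0,-0.03,0,0,0],[0,0,-0.03,0,0,0],[0,0,-0.03,0,0,0],[0,0,-0.03,0,0,0],[0,0,-0.02,0,0,0],[0,0,0,0,0,0]]'
python3 - <<'E'
from h import *
c=cap('scene'); save(c,'rack4.png',150,130,430,270,2.8)
P=cloud(c); h=cv2.cvtColor(c['img'],cv2.COLOR_RGB2HSV).astype(int); H,S=h[...,0],h[...,1]
v,u=np.mgrid[:420,:560]
for n,m in dict(handle=(H<16)&(H>4)&(S>150)&(u>280)&(u<330)&(v>140)&(v<215),knob=((H<4)|(H>176))&(S>150)&(u>155)&(u<190)&(v>185)&(v<230)).items():
    p=P[m]; print(n,m.sum(),np.median(p,0).round(3),np.percentile(p,2,axis=0).round(3),np.percentile(p,98,axis=0).round(3))
E
```

```text
time: 46.5
ee_pos: [0.4719, 0.2947, 0.0413]
tcp_rot: [-179.9, 0.1, 86.8]
wrist_force: [-4.8, -5.9, 27.1]
opening: 0.0247
time: 47.17
ee_pos: [0.4724, 0.295, 0.0424]
tcp_rot: [180.0, -0.0, 86.8]
wrist_force: [-0.3, 0.5, 0.0]
opening: 0.0384
time: 47.83
ee_pos: [0.4735, 0.2956, 0.2182]
tcp_rot: [179.7, -0.2, 86.8]
wrist_force: [1.1, 0.9, 0.2]
opening: 0.0386
handle 36 [0.466 0.119 0.06 ] [0.447 0.114 0.055] [0.483 0.124 0.064]
knob 13 [ 0.573 -0.303  0.13 ] [ 0.568 -0.308  0.128] [ 0.578 -0.298  0.134]
```

View pics/rack4.png

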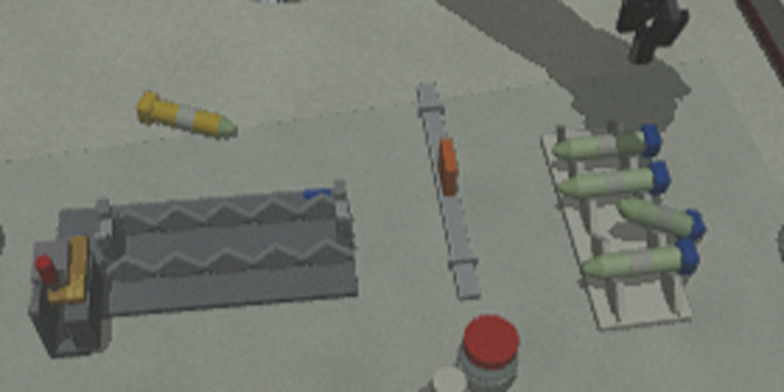

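Tube 2, in the second notch, has been knocked askew: tip (628,208), cap (692,224). The others sit well. I'll back off and measure it.

```bash
python3 -m handwheel '[[-0.04,0,0,0,0,0],[-0.04,0,0,0,0,0],[-0.04,0,0,0,0,0],[-0.04,0,0,0,0,0],[-0.04,0,0,0,0,0],[-0.04,0,0,0,0,0],[0,0,0,0,0,0],[0,0,0,0,0,0]]' | grep ee
python3 - <<'E'
from h import *
c=cap('top'); save(c,'rackt.png',140,150,210,270,5)
P=cloud(c); h=cv2.cvtColor(c['img'],cv2.COLOR_RGB2HSV).astype(int); H,S=h[...,0],h[...,1]
v,u=np.mgrid[:420,:560]; r=(u>130)&(u<215)&(v>150)&(v<275)
for n,m in dict(green=r&(H>25)&(H<50)&(S>35),cap=r&(H>100)&(H<125)&(S>150)).items():
    k,l,st,ce=cv2.connectedComponentsWithStats(m.astype(np.uint8))
    for i in range(1,k):
        if st[i,4]>20:
            p=P[l==i]; print(n,(((ce[i]-[140,150])*5).round()),st[i,4],p.mean(0).round(4),'z',p[:,2].min().round(3),p[:,2].max().round(3),'y',p[:,1].min().round(3),p[:,1].max().round(3))
E
```

```text
ee_pos: [0.4584, 0.0535, 0.2119]
green [ 76. 139.] 103 [0.6291 0.308  0.0552] z 0.017 0.065 y 0.294 0.321
green [192. 146.] 156 [0.6238 0.2453 0.0688] z 0.012 1.155 y 0.01 0.271
green [ 90. 235.] 143 [0.5775 0.2949 0.0738] z 0.009 0.085 y 0.271 0.319
green [  3. 239.] 57 [0.5778 0.3479 0.0428] z 0.035 0.053 y 0.337 0.359
green [ 56. 337.] 110 [0.5261 0.3128 0.0653] z 0.016 1.155 y 0.01 0.329
green [174. 345.] 162 [0.5228 0.2556 0.0532] z -0.001 0.064 y 0.232 0.278
green [ 37. 438.] 110 [0.4752 0.3244 0.0553] z 0.023 0.062 y 0.31 0.339
green [154. 445.] 161 [0.4718 0.2649 0.0543] z 0.022 0.065 y 0.24 0.287
cap [ 28. 134.] 64 [0.6305 0.331  0.0599] z 0.054 0.066 y 0.323 0.339
cap [-30. 238.] 40 [0.5791 0.3678 0.0337] z 0.029 0.039 y 0.361 0.373
cap [  9. 334.] 65 [0.5273 0.3336 0.0766] z 0.055 1.155 y 0.01 0.346
cap [-12. 434.] 66 [0.4768 0.3475 0.0602] z 0.053 0.065 y 0.341 0.355
```

View pics/rackt.png

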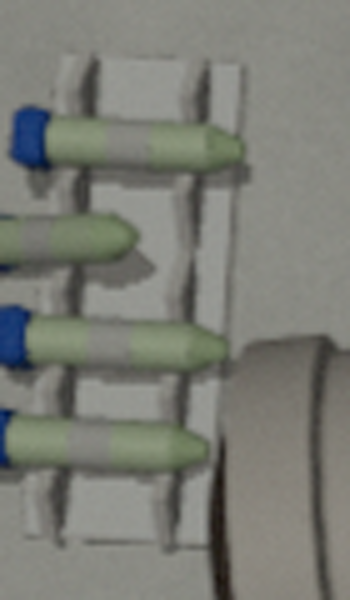

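Tube 2 slid about 3 cm along its axis, and now rests on the +y rail only, tilted about 30° with its tip up at (130,235). Its cylinder is free between the rails at y≈0.298, so I'll grip there, level it, and move it back.

```bash
python3 -m handwheel '[[0.0314,0.0131,0,0,0,0],[0.0314,0.0131,0,0,0,0],[0.0314,0.0131,0,0,0,0],[0.0314,0.0131,0,0,0,0],[0.0314,0.0131,0,0,0,0],[0.0314,0.0131,0,0,0,0],[0.0314,0.0131,0,0,0,0],[0.0314,0.0131,0,0,0,0]]'
python3 -m handwheel '[[0,0,0,0,0,0],[0,0,0.03,0,0,0],[0,0,0.03,0,0,0],[0,0,0.03,0,0,0],[0,0,0.03,0,0,0],[0,0,0.02,0,0,0],[0,0,0.01,0,0,0],[0,0,0.005,0,0,0]]'
python3 -m handwheel '[[0,0,0,0,0,0],[0,0,0,0,0,0],[0,0,0,0,0,0],[0,0,0,0,0,0],[0,0,0,0,0,0],[0,0,0,0,0,0],[0,0,0,0,0,0],[0,0,0,0,0,0]]' -1 60
python3 -m handwheel '[[0,0,-0.01,0,0,0],[0,0,-0.015,0,0,0],[0,0,-0.015,0,0,0],[0,0,-0.02,0,0,0],[0,0,-0.02,0,0,0],[0,0,0,0,0,0],[0,0,0,0,0,0],[0,0,0,0,0,0]]'
python3 -m handwheel '[[0,0,0,0,6,0],[0,0,0,0,6,0],[0,0,0,0,6,0],[0,0,0,0,6,0],[0,0,0,0,0,0],[0,0,0,0,0,0],[0,0,0,0,0,0],[0,0,0,0,0,0]]'
python3 - <<'E'
from h import *
c=cap('scene'); save(c,'lift2.png',320,110,430,240,4.5)
E
```

```text
time: 49.27
ee_pos: [0.5771, 0.304, 0.2113]
tcp_rot: [-180.0, 0.0, 86.9]
wrist_force: [0.1, 0.2, 0.9]
opening: 0.0387
time: 49.93
ee_pos: [0.5761, 0.301, 0.0551]
tcp_rot: [-179.8, 0.1, 86.9]
wrist_force: [-0.9, -1.1, 1.5]
opening: 0.0382
time: 50.6
ee_pos: [0.5778, 0.3003, 0.0577]
tcp_rot: [180.0, -0.0, 86.8]
wrist_force: [-1.8, 1.1, 1.6]
opening: 0.0244
time: 51.27
ee_pos: [0.5775, 0.3, 0.1368]
tcp_rot: [-180.0, 0.0, 86.7]
wrist_force: [-0.5, 0.4, -0.3]
opening: 0.0242
time: 51.93
ee_pos: [0.5777, 0.3008, 0.1372]
tcp_rot: [-180.0, -23.9, 86.8]
wrist_force: [0.0, 0.6, -0.7]
opening: 0.0244
```

View pics/lift2.png

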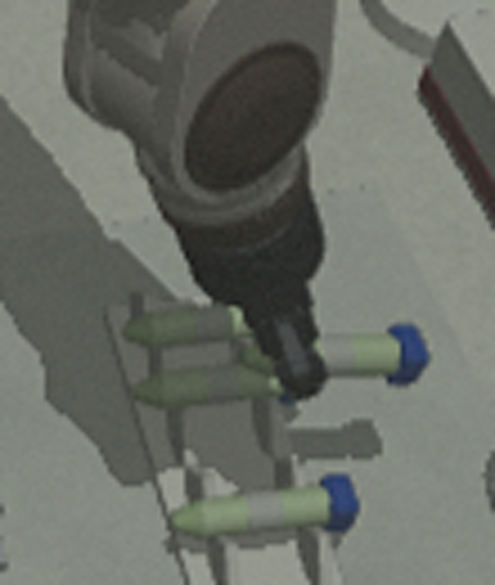

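The tube is held nearly level, band at (340,355), but gripped near its tip. I'll set it down short of centre, then regrip at the middle.

```bash
python3 -m handwheel '[[-0.0054,0,0.0075,0,0,0],[-0.0054,0,0.0075,0,0,0],[-0.0054,0,0.0075,0,0,0],[-0.0054,0,0.0075,0,0,0],[-0.0054,0,0.0075,0,0,0],[-0.0054,0,0.0075,0,0,0],[-0.0054,0,0.0075,0,0,0],[-0.0054,0,0.0075,0,0,0]]'
python3 -m handwheel '[[-0.0014,0,0.0019,0,0,0],[-0.0014,0,0.0019,0,0,0],[-0.0014,0,0.0019,0,0,0],[-0.0014,0,0.0019,0,0,0],[-0.0014,0,0.0019,0,0,0],[-0.0014,0,0.0019,0,0,0],[-0.0014,0,0.0019,0,0,0],[-0.0014,0,0.0019,0,0,0]]'
```

```text
time: 52.65
ee_pos: [0.5767, 0.2849, 0.0638]
tcp_rot: [-180.0, -24.0, 86.7]
wrist_force: [-0.5, -0.9, -0.8]
opening: 0.0247
time: 53.32
ee_pos: [0.5765, 0.2817, 0.0476]
tcp_rot: [180.0, -24.1, 86.8]
wrist_force: [-9.2, -2.3, 14.4]
opening: 0.0246
```

```bash
python3 -m handwheel '[[0,0,0,0,0,0],[0,0,0,0,0,0],[0,0,0,0,0,0],[0,0,0,0,0,0],[0,0,0,0,0,0],[0,0,0,0,0,0],[0,0,0,0,0,0],[0,0,0,0,0,0]]' -0.1
python3 -m handwheel '[[0,0,-0.01,0,0,0],[0,0,-0.02,0,0,0],[0,0,-0.03,0,0,0],[0,0,-0.03,0,0,0],[0,0,-0.03,0,-6,0],[0,0,-0.02,0,-6,0],[0,0,0,0,-6,0],[0,0,0,0,-6,0]]'
python3 - <<'E'
from h import *
c=cap('scene'); save(c,'put2.png',330,150,430,240,5)
E
```

```text
time: 53.98
ee_pos: [0.5765, 0.2811, 0.0464]
tcp_rot: [-180.0, -24.0, 86.8]
wrist_force: [0.2, 0.2, -1.0]
opening: 0.0385
time: 54.65
ee_pos: [0.5746, 0.2254, 0.1792]
tcp_rot: [179.7, 0.2, 86.7]
wrist_force: [-0.0, -0.9, -0.2]
opening: 0.0384
```

View pics/put2.png

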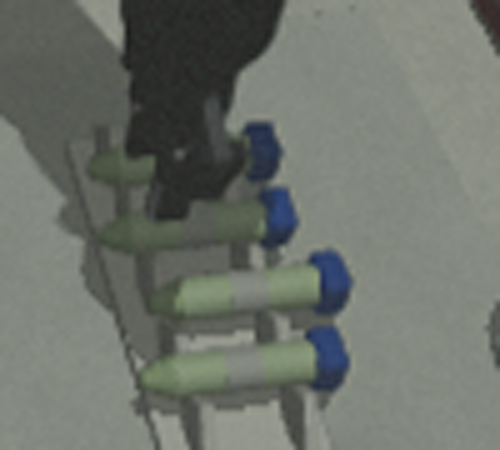

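```bash
python3 - <<'E'
from h import *
c=load('scene')
for n,a,b in(('t2',249,287),('t1',245,364),('t3',208,222),('t2tip',160,299),('t2near cap',310,280)): print(n,world(c,330+a/5,150+b/5).round(4))
E
```

```text
t2 [0.5834 0.3015 0.0568]
t1 [0.6337 0.2814 0.0557]
t3 [0.5306 0.2952 0.0534]
t2tip [0.5762 0.2511 0.048 ]
t2near cap [0.5859 0.3379 0.0577]
```

It now spans both rails, band at (249,289), 13 mm off centre. I'll regrip at the middle and shift it 12 mm.

```bash
python3 -m handwheel '[[0.0184,-0.0004,0,0,0,0],[0.0184,-0.0004,0,0,0,0],[0.0184,-0.0004,0,0,0,0],[0.0184,-0.0004,0,0,0,0],[0,0,0.02,0,0,0],[0,0,0.02,0,0,0],[0,0,0.02,0,0,0],[0,0,0.02,0,0,0]]'
python3 -m handwheel '[[0,0,0.02,0,0,0],[0,0,0.015,0,0,0],[0,0,0.01,0,0,0],[0,0,0.008,0,0,0],[0,0,0,0,0,0],[0,0,0,0,0,0],[0,0,0,0,0,0],[0,0,0,0,0,0]]'
python3 -m handwheel '[[0,0,0,0,0,0],[0,0,0,0,0,0],[0,0,0,0,0,0],[0,0,0,0,0,0],[0,0,0,0,0,0],[0,0,0,0,0,0],[0,0,0,0,0,0],[0,0,0,0,0,0]]' -1 40
python3 -m handwheel '[[0,0,-0.004,0,0,0],[0,0,-0.004,0,0,0],[0,0,-0.004,0,0,0],[-0.006,0,0,0,0,0],[-0.006,0,0,0,0,0],[0,0,0.004,0,0,0],[0,0,0.004,0,0,0],[0,0,0.003,0,0,0]]'
python3 -m handwheel '[[0,0,0,0,0,0],[0,0,0,0,0,0],[0,0,0,0,0,0],[0,0,0,0,0,0],[0,0,0,0,0,0],[0,0,0,0,0,0],[0,0,0,0,0,0],[0,0,0,0,0,0]]' -0.1
python3 -m handwheel '[[0,0,-0.01,0,0,0],[0,0,-0.02,0,0,0],[0,0,-0.03,0,0,0],[0,0,-0.03,0,0,0],[0,0,-0.03,0,0,0],[0,0,-0.03,0,0,0],[0,0,-0.02,0,0,0],[0,0,0,0,0,0]]'
```

```text
time: 55.37
ee_pos: [0.5759, 0.2997, 0.0946]
tcp_rot: [-180.0, -0.1, 86.8]
wrist_force: [-1.4, -0.8, 0.5]
opening: 0.0386
time: 56.03
ee_pos: [0.5765, 0.3001, 0.0433]
tcp_rot: [179.9, -0.1, 86.8]
wrist_force: [0.2, 0.6, -0.1]
opening: 0.0386
time: 56.7
ee_pos: [0.5764, 0.3, 0.0429]
tcp_rot: [179.9, -0.0, 86.8]
wrist_force: [0.2, -0.3, 6.5]
opening: 0.0247
time: 57.37
ee_pos: [0.5756, 0.2875, 0.0428]
tcp_rot: [180.0, 0.0, 86.7]
wrist_force: [-2.5, -4.3, 20.3]
opening: 0.0252
time: 58.03
ee_pos: [0.5753, 0.2878, 0.0431]
tcp_rot: [-180.0, 0.0, 86.8]
wrist_force: [0.7, 1.1, -0.3]
opening: 0.0382
time: 58.7
ee_pos: [0.5764, 0.2884, 0.2195]
tcp_rot: [179.6, -0.2, 86.8]
wrist_force: [0.5, 0.6, 0.3]
opening: 0.0386
```

```bash
cat > hb.py <<'E'
from h import *
c=cap('scene'); P=cloud(c); h=cv2.cvtColor(c['img'],cv2.COLOR_RGB2HSV).astype(int); H,S,V=h[...,0],h[...,1],h[...,2]
v,u=np.mgrid[:420,:560]
m=(H<16)&(H>4)&(S>150)&(P[...,0]>.35)&(P[...,0]<.6)&(P[...,1]>.03)&(P[...,1]<.22)
p=P[m]; print('handle',m.sum(),np.median(p,0).round(3),np.percentile(p,[2,98],axis=0).round(3).tolist())
m=(S<60)&(V>60)&(P[...,2]>.006)&(P[...,2]<.025)&(P[...,1]>.04)&(P[...,1]<.21)&(P[...,0]>.28)&(P[...,0]<.66)
vx,vy,x0,y0=cv2.fitLine(P[m][:,:2].astype(np.float32),cv2.DIST_HUBER,0,.01,.01).ravel(); print('bar',m.sum(),x0,y0,np.degrees(np.arctan(vy/vx)),P[m].min(0).round(3),P[m].max(0).round(3))
for U,W in((455,170),): pass
m=(H>25)&(H<50)&(S>35)&(P[...,1]>.2)&(P[...,0]>.4)&(P[...,0]<.68)&(P[...,1]<.42)
for x in(.628,.576,.524,.472):
    q=P[m&(abs(P[...,0]-x-.004)<.016)]; print('tube y',np.percentile(q[:,1],[1,50,99]).round(3),'z',np.percentile(q[:,2],[50,98]).round(3),len(q))
E
python3 hb.py
python3 -m handwheel '[[-0.029,-0.0178,0,0,0,0],[-0.029,-0.0178,0,0,0,0],[-0.029,-0.0178,0,0,0,0],[-0.029,-0.0178,0,0,0,0],[-0.029,-0.0178,0,0,0,0],[-0.029,-0.0178,0,0,0,0],[0,0,0,0,0,-7],[0,0,0,0,0,-7]]'
python3 -m handwheel '[[0,0,0,0,0,-7],[0,0,0,0,0,-7],[0,0,0,0,0,-7],[0,0,0,0,0,-7],[0,0,0,0,0,-7],[0,0,0,0,0,-7],[0,0,0,0,0,-7],[0,0,0,0,0,-7]]'
python3 -m handwheel '[[0,0,0,0,0,-7],[0,0,0,0,0,-7],[0,0,0,0,0,-5.2],[0,0,0,0,0,0],[0,0,0,0,0,0],[0,0,0,0,0,0],[0,0,0,0,0,0],[0,0,0,0,0,0]]'
python3 - <<'E'
from h import *
c=cap('scene'); save(c,'rack5.png',270,120,430,240,4.5)
E
```

```text
handle 38 [0.466 0.119 0.06 ] [[0.444, 0.114, 0.056], [0.485, 0.124, 0.063]]
bar 484 0.50023097 0.11608783 -3.5874016 [0.281 0.08  0.006] [0.614 0.207 0.022]
tube y [0.224 0.258 0.319] z [0.057 0.654] 304
tube y [0.222 0.258 0.329] z [0.056 0.648] 250
tube y [0.229 0.265 0.326] z [0.054 0.06 ] 179
tube y [0.24  0.277 0.336] z [0.054 0.06 ] 179
time: 59.42
ee_pos: [0.4577, 0.1187, 0.213]
tcp_rot: [180.0, 0.0, 100.9]
wrist_force: [0.3, 1.0, -0.0]
opening: 0.0385
time: 60.08
ee_pos: [0.4584, 0.12, 0.2124]
tcp_rot: [-180.0, -0.1, 157.1]
wrist_force: [-0.2, 0.0, 0.7]
opening: 0.0383
time: 60.75
ee_pos: [0.4588, 0.1201, 0.213]
tcp_rot: [-180.0, -0.0, 175.9]
wrist_force: [0.7, 0.4, 0.7]
opening: 0.0383
```

View pics/rack5.png

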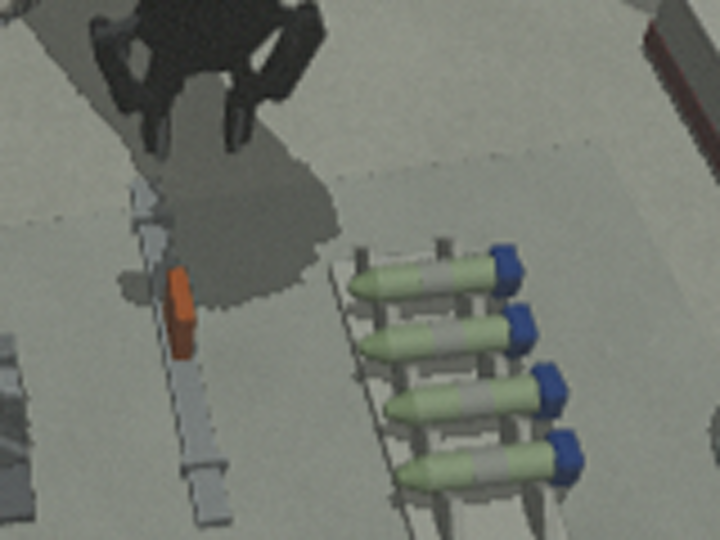

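All four tubes now lie level in the notches (430,275), (440,335), (475,398), (490,465). The bar is where I left it, so I'll grip it.

```bash
python3 -m handwheel '[[-0.001,0,0.03,0,0,0],[0,0,0.03,0,0,0],[0,0,0.03,0,0,0],[0,0,0.03,0,0,0],[0,0,0.02,0,0,0],[0,0,0.015,0,0,0],[0,0,0.009,0,0,0],[0,0,0.004,0,0,0]]'
python3 -m handwheel '[[0,0,0,0,0,0],[0,0,0,0,0,0],[0,0,0,0,0,0],[0,0,0,0,0,0],[0,0,0,0,0,0],[0,0,0,0,0,0],[0,0,0,0,0,0],[0,0,0,0,0,0]]' -1 70
python3 -m handwheel '[[0,0,-0.01,0,0,0],[0,0,-0.02,0,0,0],[0,0,-0.03,0,0,0],[0,0,-0.03,0,0,0],[0,0,-0.03,0,0,0],[0,0,-0.03,0,0,0],[0,0,-0.02,0,0,0],[0,0,0,0,0,0]]'
python3 -m handwheel '[[0,0,0,0,0,7],[0,0,0,0,0,7],[0,0,0,0,0,7],[0,0,0,0,0,7],[0,0,0,0,0,7],[0,0,0,0,0,7],[0,0,0,0,0,7],[0,0,0,0,0,7]]'
python3 -m handwheel '[[0,0,0,0,0,7],[0,0,0,0,0,7],[0,0,0,0,0,7],[0,0,0,0,0,7],[0,0,0,0,0,7],[0,0,0,0,0,0],[0,0,0,0,0,0],[0,0,0,0,0,0]]'
```

```text
time: 61.47
ee_pos: [0.4592, 0.1199, 0.0439]
tcp_rot: [-180.0, -0.1, 175.9]
wrist_force: [-1.2, -0.6, -0.3]
opening: 0.0382
time: 62.13
ee_pos: [0.4605, 0.1202, 0.0461]
tcp_rot: [180.0, 0.1, 176.0]
wrist_force: [-1.1, 0.4, 6.0]
opening: 0.013
time: 62.8
ee_pos: [0.461, 0.1204, 0.2202]
tcp_rot: [179.9, 0.3, 176.0]
wrist_force: [0.1, 0.3, -1.4]
opening: 0.013
time: 63.47
ee_pos: [0.4595, 0.1199, 0.2145]
tcp_rot: [-179.9, -0.0, 119.6]
wrist_force: [0.0, -1.0, -1.9]
opening: 0.0126
time: 64.13
ee_pos: [0.4597, 0.12, 0.2148]
tcp_rot: [-180.0, 0.0, 85.2]
wrist_force: [-0.8, -0.2, -1.4]
opening: 0.0131
```

```bash
python3 -m handwheel '[[-0.0303,0.0087,0,0,0,0.2],[-0.0303,0.0087,0,0,0,0],[-0.0303,0.0087,0,0,0,0],[-0.0303,0.0087,0,0,0,0],[-0.0303,0.0087,0,0,0,0],[-0.0303,0.0087,0,0,0,0],[-0.0303,0.0087,0,0,0,0],[-0.0303,0.0087,0,0,0,0]]'
python3 -m handwheel '[[0,0,0,0,0,0],[0,0,0,0,0,0],[0,0,0.015,0,0,0],[0,0,0.015,0,0,0],[0,0,0.015,0,0,0],[0,0,0.015,0,0,0],[0,0,0.01,0,0,0],[0,0,0,0,0,0]]'
python3 - <<'E'
from h import *
c=cap('scene'); save(c,'over.png',150,150,310,270,4.5)
E
```

```text
time: 64.8
ee_pos: [0.5071, -0.1293, 0.2151]
tcp_rot: [180.0, -0.0, 84.9]
wrist_force: [0.8, -0.1, -1.8]
opening: 0.0131
time: 65.47
ee_pos: [0.5061, -0.1266, 0.143]
tcp_rot: [-179.8, -0.0, 84.9]
wrist_force: [0.0, 0.1, -1.4]
opening: 0.0129
```

View pics/over.png

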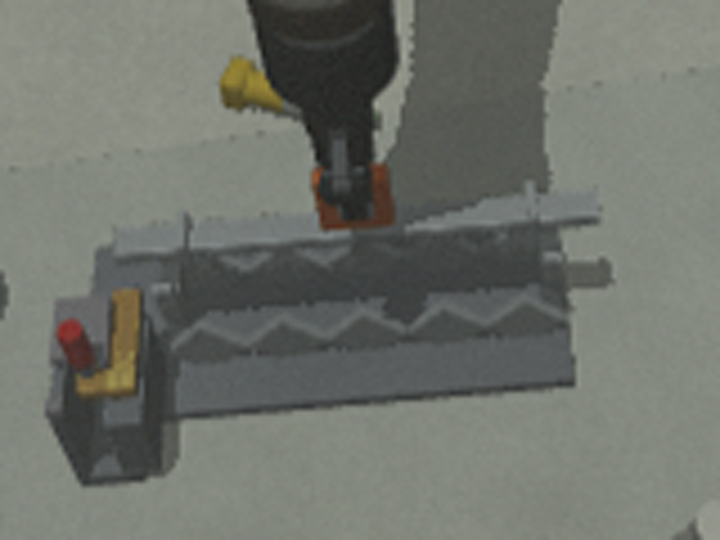

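The bar hangs level over the brackets with the bolt still parked at (75,345). I'll trim about 3 mm and lower it.

```bash
python3 -m handwheel '[[-0.0015,0.003,0,0,0,0],[0,0,0,0,0,0],[0,0,0.005,0,0,0],[0,0,0.005,0,0,0],[0,0,0.005,0,0,0],[0,0,0.005,0,0,0],[0,0,0,0,0,0],[0,0,0,0,0,0]]'
python3 -m handwheel '[[0,0,0.004,0,0,0],[0,0,0.004,0,0,0],[0,0,0.003,0,0,0],[0,0,0.003,0,0,0],[0,0,0.002,0,0,0],[0,0,0.001,0,0,0],[0,0,0,0,0,0],[0,0,0,0,0,0]]'
```

```text
time: 66.18
ee_pos: [0.5097, -0.1294, 0.1246]
tcp_rot: [-180.0, -0.0, 84.8]
wrist_force: [0.2, -0.6, -2.2]
opening: 0.0128
time: 66.85
ee_pos: [0.5097, -0.1291, 0.1084]
tcp_rot: [-180.0, -0.0, 84.8]
wrist_force: [-4.6, 3.9, 4.4]
opening: 0.0131
```

```bash
python3 -m handwheel '[[0,0,0.001,0,0,0],[0,0,0.001,0,0,0],[0,0,0,0,0,0],[0,0,0,0,0,0],[0,0,0,0,0,0],[0,0,0,0,0,0],[0,0,0,0,0,0],[0,0,0,0,0,0]]'
python3 -m handwheel '[[0,0,0,0,0,0],[0,0,0,0,0,0],[0,0,0,0,0,0],[0,0,0,0,0,0],[0,0,0,0,0,0],[0,0,0,0,0,0],[0,0,0,0,0,0],[0,0,0,0,0,0]]' -0.1
python3 -m handwheel '[[0,0,-0.01,0,0,0],[0,0,-0.015,0,0,0],[0,0,-0.02,0,0,0],[0,0,-0.02,0,0,0],[0,0,-0.02,0,0,0],[0,0,-0.02,0,0,0],[0,0,0,0,0,0],[0,0,0,0,0,0]]'
python3 -m handwheel '[[-0.02,0.009,0,0,0,0],[-0.02,0.009,0,0,0,0],[-0.02,0.009,0,0,0,0],[-0.02,0.009,0,0,0,0],[-0.02,0.009,0,0,0,0],[-0.02,0.009,0,0,0,0],[-0.02,0.009,0,0,0,0],[-0.02,0.009,0,0,0,0]]'
cat > bk.py <<'E'
from h import *
c=cap('scene'); P=cloud(c); h=cv2.cvtColor(c['img'],cv2.COLOR_RGB2HSV).astype(int); H,S,V=h[...,0],h[...,1],h[...,2]
v,u=np.mgrid[:420,:560]; b=(P[...,0]>.4)&(P[...,0]<.65)&(P[...,1]>-.34)&(P[...,1]<.05)
for n,m in dict(handle=b&(H<16)&(H>4)&(S>150)&(P[...,2]>.09)&(P[...,1]>-.18),knob=b&((H<4)|(H>176))&(S>150)&(P[...,2]>.1)).items():
    p=P[m]
    if len(p): print(n,m.sum(),np.median(p,0).round(4),np.percentile(p,[2,98],axis=0).round(3).tolist())
m=b&(S<50)&(V>100)&(P[...,2]>.066)&(P[...,2]<.078)&(abs(P[...,0]-.51)<.03)
for lo,hi in((-.28,-.2),(-.1,.03)):
    q=P[m&(P[...,1]>lo)&(P[...,1]<hi)]; print('bar top',len(q),np.median(q,0).round(4))
E
python3 bk.py
```

```text
time: 67.52
ee_pos: [0.5097, -0.1289, 0.107]
tcp_rot: [180.0, -0.0, 84.8]
wrist_force: [-6.1, 5.1, 10.1]
opening: 0.013
time: 68.18
ee_pos: [0.51, -0.1295, 0.1061]
tcp_rot: [180.0, -0.0, 84.8]
wrist_force: [-0.6, 0.5, 1.1]
opening: 0.0382
time: 68.85
ee_pos: [0.5105, -0.1296, 0.2127]
tcp_rot: [179.9, 0.0, 84.8]
wrist_force: [0.7, 0.4, -1.4]
opening: 0.0382
time: 69.52
ee_pos: [0.5669, -0.2963, 0.2099]
tcp_rot: [-179.9, -0.0, 84.7]
wrist_force: [0.1, -0.2, 0.0]
opening: 0.0385
handle 51 [ 0.5135 -0.1327  0.1207] [[0.507, -0.15, 0.115], [0.518, -0.111, 0.123]]
knob 16 [ 0.5731 -0.3028  0.1297] [[0.568, -0.309, 0.127], [0.58, -0.297, 0.133]]
bar top 0 [nan nan nan]
bar top 252 [ 0.5185 -0.0415  0.0713]
  return _methods._mean(a, axis=axis, dtype=dtype,
  ret = um.true_divide(
```

```bash
python3 -m handwheel '[[-0.003,0.005,0,0,0,0],[0,0,0,0,0,0],[0,0,0.02,0,0,0],[0,0,0.02,0,0,0],[0,0,0.02,0,0,0],[0,0,0.015,0,0,0],[0,0,0.01,0,0,0],[0,0,0.004,0,0,0]]'
python3 -m handwheel '[[0,0,0,0,0,0],[0,0,0,0,0,0],[0,0,0,0,0,0],[0,0,0,0,0,0],[0,0,0,0,0,0],[0,0,0,0,0,0],[0,0,0,0,0,0],[0,0,0,0,0,0]]' -1 60
```

```text
time: 70.23
ee_pos: [0.5711, -0.2977, 0.1204]
tcp_rot: [-179.9, -0.1, 84.8]
wrist_force: [1.0, 0.2, -0.8]
opening: 0.0385
time: 70.9
ee_pos: [0.5714, -0.2986, 0.123]
tcp_rot: [-180.0, -0.0, 84.8]
wrist_force: [-4.8, 3.5, 1.5]
opening: 0.0141
```

```bash
python3 -m handwheel '[[0,0.003,0,0,0,0],[0,0.003,0,0,0,0],[0,0.003,0,0,0,0],[0,0.002,0,0,0,0],[0,0,0,0,0,0],[0,0,0,0,0,0],[0,0,0,0,0,0],[0,0,0,0,0,0]]'
python3 -m handwheel '[[0.003,0,0,0,0,0],[0.003,0,0,0,0,0],[0.003,0,0,0,0,0],[0.003,0,0,0,0,0],[0.003,0,0,0,0,0],[0.003,0,0,0,0,0],[0.003,0,0,0,0,0],[0,0,0,0,0,0]]'
python3 -m handwheel '[[0,-0.004,0,0,0,0],[0,-0.006,0,0,0,0],[0,-0.006,0,0,0,0],[0,-0.006,0,0,0,0],[0,-0.006,0,0,0,0],[0,-0.006,0,0,0,0],[0,-0.005,0,0,0,0],[0,-0.001,0,0,0,0]]'
```

```text
time: 71.57
ee_pos: [0.5815, -0.2997, 0.123]
tcp_rot: [-179.9, -0.0, 84.7]
wrist_force: [-10.0, 2.7, 3.3]
opening: 0.0141
time: 72.23
ee_pos: [0.5833, -0.2793, 0.123]
tcp_rot: [-179.9, 0.1, 84.7]
wrist_force: [-10.7, -2.1, 2.6]
opening: 0.0141
time: 72.9
ee_pos: [0.5438, -0.2758, 0.1231]
tcp_rot: [-180.0, 0.1, 84.7]
wrist_force: [-4.4, -1.3, 0.4]
opening: 0.0135
```

```bash
python3 -m handwheel '[[0,0,0,0,0,0],[0,0,0,0,0,0],[0,0,0,0,0,0],[0,0,0,0,0,0],[0,0,0,0,0,0],[0,0,0,0,0,0],[0,0,0,0,0,0],[0,0,0,0,0,0]]' -0.1
python3 -m handwheel '[[0,0,-0.015,0,0,0],[0,0,-0.02,0,0,0],[0,0,-0.03,0,0,0],[0,0,-0.03,0,0,0],[-0.03,-0.02,0,0,0,0],[-0.03,-0.02,0,0,0,0],[-0.03,-0.02,0,0,0,0],[-0.03,-0.02,0,0,0,0]]'
python3 -m handwheel '[[0,-0.03,0,0,0,0],[0,-0.03,0,0,0,0],[0,-0.03,0,0,0,0],[0,0,0,0,0,0],[0,0,0,0,0,0],[0,0,0,0,0,0],[0,0,0,0,0,0],[0,0,0,0,0,0]]'
python3 bk.py 2>/dev/null
python3 - <<'E'
from h import *
c=load('scene'); a=c['img'][170:270,150:430]; t=cap('top'); b=t['img'][150:270,130:420]
f=lambda i:cv2.resize(i[:,:,::-1],(784,int(784*i.shape[0]/i.shape[1])),interpolation=cv2.INTER_CUBIC)
o=np.vstack([f(a),f(b)]); print(o.shape); cv2.imwrite('pics/final.png',o)
P=cloud(t); h=cv2.cvtColor(t['img'],cv2.COLOR_RGB2HSV).astype(int); H,S,V=h[...,0],h[...,1],h[...,2]
v,u=np.mgrid[:420,:560]; bed=(u>262)&(u<410)&(v>180)&(v<262)
for n,m in dict(handle=bed&(H>4)&(H<16)&(S>170)&(P[...,2]>.11)&(u<345),knob=bed&((H<4)|(H>176))&(S>150)&(P[...,2]>.11)).items(): print(n,m.sum(),np.median(P[m],0).round(4))
E
```

```text
time: 73.57
ee_pos: [0.5448, -0.2752, 0.1221]
tcp_rot: [-180.0, -0.0, 84.8]
wrist_force: [0.5, -0.5, -0.8]
opening: 0.0382
time: 74.23
ee_pos: [0.4533, -0.3883, 0.2173]
tcp_rot: [180.0, 0.0, 84.8]
wrist_force: [0.5, -0.4, 0.1]
opening: 0.0386
time: 74.9
ee_pos: [0.3653, -0.3791, 0.2168]
tcp_rot: [-180.0, -0.0, 84.8]
wrist_force: [0.2, -0.5, 0.6]
opening: 0.0383
handle 42 [ 0.5129 -0.132   0.1208] [[0.508, -0.151, 0.118], [0.518, -0.111, 0.124]]
knob 15 [ 0.5467 -0.281   0.1304] [[0.541, -0.287, 0.127], [0.552, -0.276, 0.133]]
bar top 124 [ 0.5008 -0.2303  0.0714]
bar top 245 [ 0.5182 -0.0411  0.0711]
(604, 784, 3)
handle 92 [ 0.5103 -0.1268  0.1206]
knob 37 [ 0.5444 -0.2754  0.1291]
```

View pics/final.png

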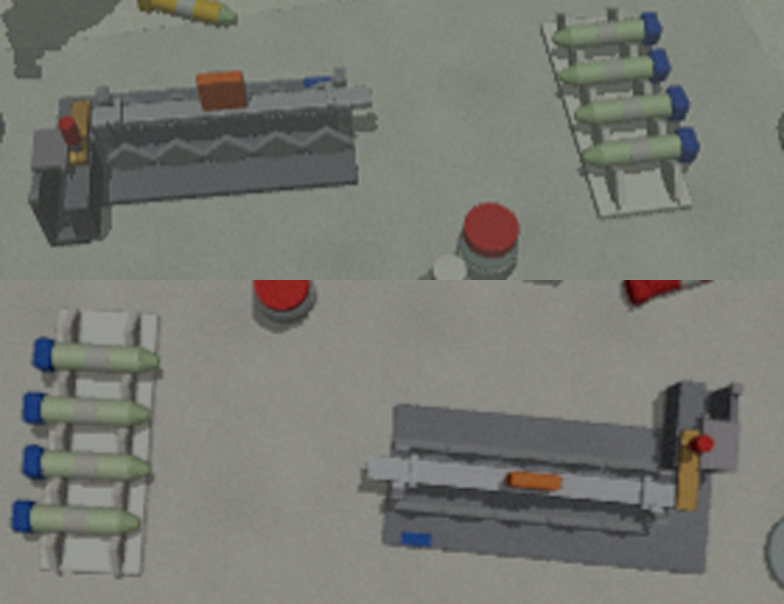

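The knob is back at its starting position (0.5444, −0.2754, against −0.2755 at the start). The bar top reads 71 mm at both ends, all four tubes are in notches, and the bolt is over the bar's end. Handing in.

```bash
python3 -c "
from workcell import order,monitor
print(monitor.get_obs()['time'],order.job_done())"
```

```text
the job is handed in; nothing more can be done
75.0 None
```

The shaker platform is unloaded and locked again, and I handed the job in at 75 s of the allowed 210 s. I parked the bolt, set the bar aside and laid all four tubes in the rack. Then I put the bar back and let the bolt spring home.

**Last checks:**
- **Tubes:** the final pictures show each of the four lying in its own rack notch. One tube was found knocked askew after I had placed it. I gripped it again, levelled it and moved it back to the middle of its notch.
- **Bar:** its top reads 71 mm at both ends, so it is level. The handle is within about 2.5 mm of where it started.
- **Bolt:** the knob is within 0.1 mm sideways of its starting place and at the same draw. The picture shows the nose over the bar's end.
- **Bystanders:** I saw no sign that any of the six moved, but I did not measure them at the end.

**One thing that went wrong:** going down to the fourth tube, the wrist force briefly read 55 N. I think a finger touched the nearby bracket, but I did not confirm it. That is under the 120 N wrist limit, but I can't rule out that the gripper body pressed with over 40 N. Nothing looked moved afterwards.

The scene camera put the handle about 5 mm away from the top camera's reading. I put this down to it seeing only the near side, and relied on the top camera.

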